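# Load two bottles into the hand-cranked screening cabinet

## Robot

A 7-joint arm with a two-finger parallel gripper is mounted at the origin on a cart in front of the work surface, level with it; the furniture and walls round the work are solid. World frame = base frame: x ahead of the robot, y to its left, z up, the work surface at z = 0. Lengths are in m, angles in rad, forces in N, time in s.
With the tool pointing down it reaches from about 0.425 to 0.925 m from the base axis. Payload 6.8 kg.
Tool frame: the origin (TCP) lies on the front face of the gripper's body, between the roots of the fingers; the fingertips stand 73 mm ahead of it and the grasp point (between the pads) lies 54 mm ahead of it; z points along the fingers, y is the direction in which the jaws open and shut (so a half turn about z gives the same grasp; the last joint's range is limited). The gripper opens to 85 mm and grips with 20 to 120 N. Pads are 22 mm wide; open, the fingers measure 114 mm over their backs; the gripper's body (76 mm by 85 mm) begins 54 mm behind the grasp point. The pads swing forward as they close: fully open they stand 13 mm farther back than shut.
Start: joints at [1.004, 0.477, 0.022, 1.555, -0.011, 1.109, -0.083], TCP at [0.299, -0.605, 0.304] pointing down, gripper open.
Joint ranges: [-2.96, 2.96], [-0.34, 2.1], [-1.41, 1.46], [0.24, 2.44], [-1.37, 4.51], [0.17, 1.92], [-2.96, 2.96]. Speed limits (rad/s): [2.39, 2.39, 3.14, 3.14, 3.14, 3.14, 3.14].

## Interface

Orientations are given as a unit quaternion [w, x, y, z].
In Python, from station import get_obs, read_camera, hand_in, spot_in, cut_out, spot_point gives the robot as it stands. The module is installed in compiled form; this text tells all that it offers.
- The arm moves only by the tool move_arm, never from a script. Its arguments are lists of equal length, an entry for each row: "gripper": the opening, from 0 (shut) to 1 (fully open); "xyz": the shift along the tool's x, y, z in cm, a list of three; "twist": the turn about the tool's z in rad. A call has 1 to 5 rows; each row is the pose to reach, as a shift and turn from the pose commanded when the call began, along the tool's axes at that moment; what a row does not reach only later rows make up. A row lasts 1/12 s, in which the tool goes at most 41.7 mm and 7.16 degrees, less where a joint would pass 70% of its speed; a pose out of reach is approached as far as the arm can. A call with a gripper value outside its range is refused whole. The fingers move at their own pace and stop on an object; "squeeze" is the grip in N (left out, the last holds). Time passes only in rows, so rows that repeat a pose let the fingers close. It gives the time, the measured TCP pose, the force and the opening at its end, in the units of the state.
- get_obs(): the state, without advancing time (a new reading comes with each control period).
- read_camera(name): name is "scene" or "top" or "wrist"; returns a dict with "pixels" (480x640x3 uint8, red, green, blue), "fx", "fy", "cx", "cy" (pixels), "R" (3x3) and "t" (3): a world point X has camera coordinates R X + t. Camera axes: x right, y down, z forward; pixel columns grow to the right and rows downward; lengths in m; the calibration is good to about 2 mm. A picture is of the moment at which its call begins. There is no depth.
- hand_in(): hands the job in, once; it reports no verdict.
Trained networks look in the newest picture that a camera, given by its name, has taken for a name from the list of things; names that differ only in an ending like _2 or _b are one class to them, and where a whole thing is asked for, a point or a joint stands for the part that bears it (a point fixed in the world has none). Each returns a list of dicts, best first, with "p" (0 to 1); they miss things now and then, are a little off and sometimes report something else, mostly with a low value. They report only what shows in the picture. A call takes as long as a camera call. They do not tell look-alikes from the thing itself.
- spot_in(query, camera): "centre" ([x, y, z] in m, in world coordinates, good to about 4 mm: the middle of the surface that is visible of it).
- cut_out(query, camera): "pixels" (480x640 bool, what is visible of it).
- spot_point(query, camera): "centre" ([x, y, z] in m, in world coordinates, good to about 4 mm: a listed point, or the origin of a listed thing).
The state is a dict: "t": time; "q": joint angles; "joint_vel": joint speeds; "joint_torque": joint torques, N m; "eef_pos": TCP position; "tool_rot": TCP orientation; "contact_force": force on the tool from outside, world axes, zero at the start; "torque": the same for the moment, N m; "gripper_width": opening from 0.0 (shut) to 1.0 (fully open).
Only numpy, scipy, OpenCV 4.12 (cv2) and the standard library are available. Lean on these libraries where they do the work, as an engineer would, in place of code of your own. Each camera call takes 0.05 s, during which the arm holds its last target.

## Task

Two exhibit bottles are to be screened. Holding the crank by its loose grip sleeve, wind the cabinet's carriage all the way out, stand both dropper bottles upright in the carriage's crate, one to a cell, then take the sleeve again and wind the carriage fully home. Turn the crank only by its sleeve, never tip a bottle over, and leave the other things on the bench where they are.

Things in the scene. Friction and masses are not known exactly. Their poses are not given: they have to be found in the camera images.
- cabinet: grey steel screening cabinet, fixed. Frame: origin at worktop height, -x to its front (the loading side), z up. Housing: x -75 to +78 mm, y -134 to +96 mm, roof at 141 mm; in front of it a flat bed plate 11 mm high, out to x = -190 mm, y -98 to +98 mm. The front faces the robot, turned by up to about 10 degrees
- carriage (a joint): travel of the carriage out of the cabinet, along the cabinet's -x, m: 0 = fully home, 0.111 = fully out at its end stop. It bears a dark upright shield plug at its front (20 mm thick, top at 122 mm) and behind it a white crate of three open cells in a row along the cabinet's y. Fully out, the cells' centres are 61 mm in front of the housing and 53 mm behind the plug. Starts 0 to 0.03 out
- crank (a joint): angle of the crank, rad, 0 to 7.4 (about 1.2 turns) with solid stops at both ends; a rack and pinion moves the carriage 0.015 m per rad. It grows counter-clockwise seen from above (carriage out); clockwise brings the carriage in. Stiff: the handle takes about 2.5 to 4 N to turn, and the crank stays where it is left
- crank_axis (a point): point on the crank's vertical axis, above the cabinet's roof, at the same height (202 mm over the worktop) as point grip_mid. The hub under it ends at 169 mm
- grip_mid (a point): middle of the height of the crank's upright black grip sleeve, on the sleeve's axis, 65 mm from the crank's axis. It circles at constant height as the crank turns
- crank_grip: the crank's upright black grip sleeve, 28 mm diameter and 70 mm tall (166 to 236 mm over the worktop; a 17 mm screw head above it ends at 241 mm), spinning freely on its vertical pin, so that a hand need not turn with the crank. The flat steel crank arm lies under it with its top at 164 mm. Origin: centre of the sleeve's lower end
- cell_1 (a point): centre of the floor of one end cell of the crate (the one at the cabinet's +y end, on the robot's left), moving with the carriage. Each cell is 46 mm square inside; its floor is 25 mm over the worktop, and its walls are 4 mm thick and rise to 59 mm over the worktop (34 mm above the cell's floor). Axes as the cabinet's
- cell_2 (a point): the same point of the middle cell, 50 mm from the others
- cell_3 (a point): the same point of the other end cell (at the cabinet's -y end)
- bottle_1: amber glass dropper bottle with a black cap and teat, standing upright on the worktop, to the robot's right of the cabinet (such bottles at the far left of the bench are not part of the job). Body 30 mm diameter up to 53 mm; black cap and teat above it, up to 18 mm diameter, to 82 mm. About 35 g. Origin: centre of its underside, z along the bottle, up
- bottle_2: a second bottle like bottle_1: amber glass dropper bottle with a black cap and teat, standing upright on the worktop, to the robot's right of the cabinet (such bottles at the far left of the bench are not part of the job). Body 30 mm diameter up to 53 mm; black cap and teat above it, up to 18 mm diameter, to 82 mm. About 35 g. Origin: centre of its underside, z along the bottle, up
- stapler: red stapler, 136 mm long, 43 mm high, lying on the worktop; a bystander. Origin: centre of its underside
- tape_roll: roll of brown packing tape, 106 mm diameter, 48 mm high, lying flat; a bystander. Origin: centre of its underside
- tag_bundle: small bundle of card tags, 31 x 61 x 10 mm, lying flat; a bystander. Origin: centre of its underside
- padlock: brass padlock, 60 x 42 x 14 mm, lying flat; a bystander. Origin: centre of its underside
Not all that is in view belongs to the job. Leave any yellow look-alike of the bottle_2 alone.

How it is judged:
By the outcome, as a careful person would: the job done as asked, in the order asked, and still so for the second after the job is handed in, with the robot touching nothing.
It also fails if it takes over 72 s, if anything falls off the work surface, if the arm or the gripper's body presses on something with over 40 N, if the wrist force passes 120 N, or if a joint passes its speed limit or range.

## Working session

There is one attempt and no reset: what is moved stays moved. The work goes in short steps, Python scripts to look and compute and a tool call to move; the robot and the scene stay as the last step left them, time stands still between calls to the robot, and variables do not carry over. Pictures are saved under pics/ and viewed, and the job is handed in when it is done.

Besides the shell and the picture viewer there is one more tool, called after "Request:" by a JSON object that holds its "api" and its "payload". move_arm: Moves the arm, as the interface text tells. Its arguments: {"type":"object","properties":{"gripper":{"type":"array","items":{"type":"number"}},"xyz":{"type":"array","items":{"type":"array","items":{"type":"number"}}},"twist":{"type":"array","items":{"type":"number"}},"squeeze":{"type":"number"}},"required":["gripper","xyz","twist"]}

```bash
mkdir -p pics; cat > h.py <<'E'
import numpy as np, cv2
from station import *
def save(cam,name):
    c=read_camera(cam); cv2.imwrite('pics/'+name+'.png',c['pixels'][:,:,::-1]); return c
def proj(c,X):
    p=np.array(c['R'])@np.array(X)+np.array(c['t']); return [c['fx']*p[0]/p[2]+c['cx'],c['fy']*p[1]/p[2]+c['cy']]
def ray(c,u,v,z):
    R=np.array(c['R']);t=np.array(c['t']);o=-R.T@t
    d=R.T@np.array([(u-c['cx'])/c['fx'],(v-c['cy'])/c['fy'],1]); return o+d*(z-o[2])/d[2]
E
python3 - <<'E'
from h import *
print(get_obs())
for n in('scene','top'):
    c=save(n,n+'0'); print(n,np.round(-np.array(c['R']).T@np.array(c['t']),3))
    for q in('crank_axis','grip_mid','cell_1','cell_2','cell_3','bottle_1','cabinet','crank_grip'):
        for r in spot_point(q,n)[:4]: print(n,q,np.round(r['centre'],4),round(r['p'],2),np.round(proj(c,r['centre'])))
E
```

```text
{'t': 0.0, 'q': array([ 1.00388836,  0.47780718,  0.02233748,  1.55644513, -0.01149035,
        1.10928121, -0.08310376]), 'joint_vel': array([0.00060285, 0.00105002, 0.0007776 , 0.00241796, 0.00071335,
       0.00098825, 0.00041494]), 'joint_torque': array([ 7.12628753e-04, -5.96447539e+01,  1.60817306e+00, -2.81197947e+01,
        1.24863055e-02,  9.34629614e-03, -3.25514415e-07]), 'eef_pos': array([ 0.29873864, -0.60478888,  0.30292347]), 'tool_rot': array([-8.63658768e-04,  9.73798948e-01,  2.27408857e-01, -2.74831121e-04]), 'contact_force': array([0.13747499, 0.4994268 , 0.43119686]), 'torque': array([ 0.04196365, -0.038828  , -0.00295006]), 'gripper_width': 1.000033724935773}
scene [ 0.415 -0.503  1.124]
scene crank_axis [0.5212 0.0169 0.2016] 0.87 [308. 229.]
scene crank_axis [0.5848 0.0157 0.2023] 0.69 [336. 224.]
scene grip_mid [0.5845 0.0163 0.1997] 0.8 [336. 224.]
scene cell_1 [0.5366 0.124  0.0254] 0.74 [305. 227.]
scene cell_1 [0.5421 0.1735 0.0248] 0.7 [303. 211.]
scene cell_1 [0.5283 0.0705 0.0264] 0.59 [306. 246.]
scene cell_2 [0.5366 0.124  0.0254] 0.74 [305. 227.]
s
[... 847 characters left out ...]
 248.]
top cell_1 [0.5345 0.0724 0.0193] 0.72 [305. 250.]
top cell_1 [0.5319 0.1201 0.0233] 0.66 [289. 250.]
top cell_2 [0.539  0.1701 0.0229] 0.97 [271. 248.]
top cell_2 [0.5345 0.0724 0.0193] 0.72 [305. 250.]
top cell_2 [0.5319 0.1201 0.0233] 0.66 [289. 250.]
top cell_3 [0.539  0.1701 0.0229] 0.97 [271. 248.]
top cell_3 [0.5345 0.0724 0.0193] 0.72 [305. 250.]
top cell_3 [0.5319 0.1201 0.0233] 0.66 [289. 250.]
top bottle_1 [ 0.41   -0.3143 -0.0016] 0.7 [441. 292.]
top bottle_1 [ 0.4535 -0.2497  0.0013] 0.61 [418. 277.]
top bottle_1 [ 0.4881 -0.3842 -0.0027] 0.42 [464. 265.]
top cabinet [ 5.799e-01  1.194e-01 -1.000e-04] 0.77 [290. 235.]
top crank_grip [0.5827 0.015  0.1656] 0.39 [325. 223.]
```

View pics/scene0.png

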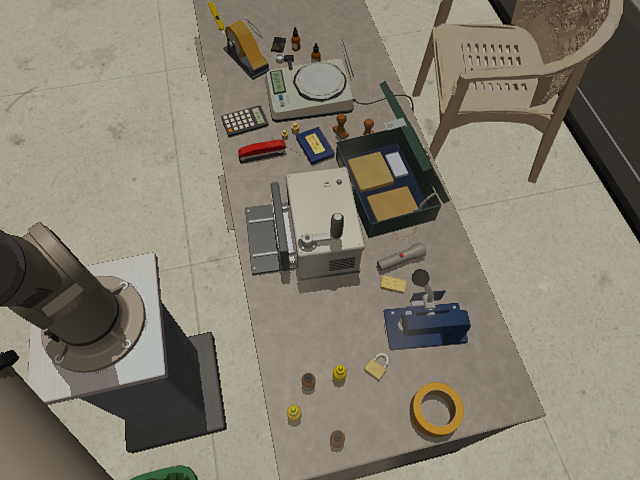

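View pics/top0.png

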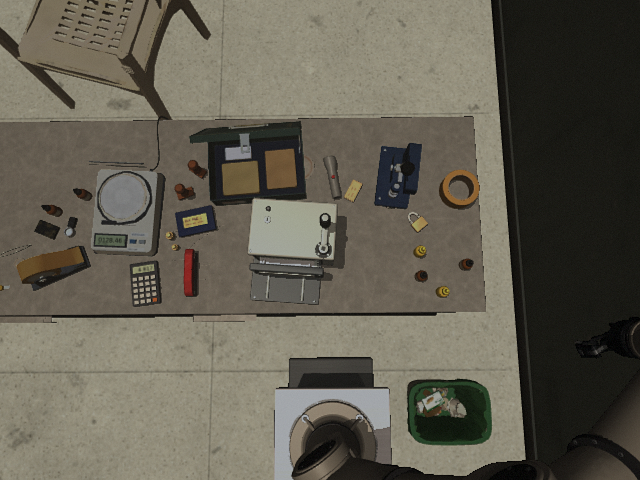

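```bash
python3 - <<'E'
import cv2
a=cv2.imread('pics/scene0.png')[180:480,220:480]; cv2.imwrite('pics/scene0c.png',cv2.resize(a,None,fx=2,fy=2,interpolation=3))
a=cv2.imread('pics/top0.png')[170:330,220:500]; cv2.imwrite('pics/top0c.png',cv2.resize(a,None,fx=2.8,fy=2.8,interpolation=3))
E
```

```text
(no output)
```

View pics/scene0c.png

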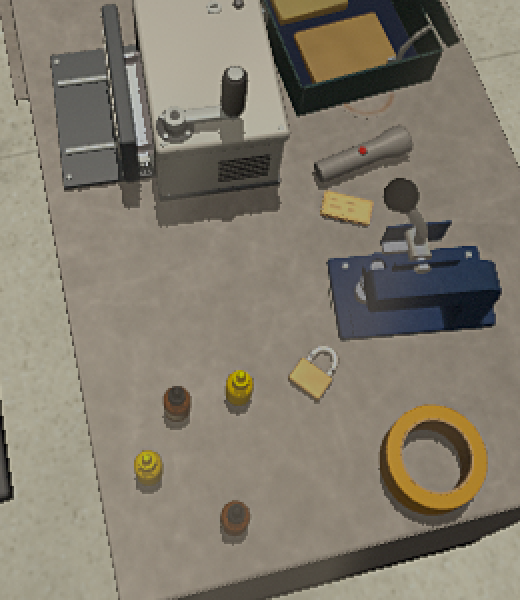

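View pics/top0c.png

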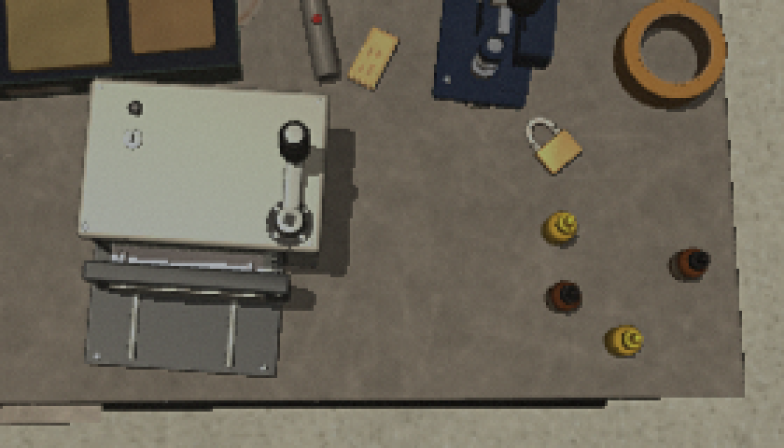

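The scene view shows the amber bottles at about (309,382) and (336,438), and the yellow look-alikes at (293,414) and (338,373). The crank sleeve is at (336,224), on the far side of the hub. The carriage is nearly home.

```bash
python3 - <<'E'
from h import *
from scipy.optimize import least_squares
c=read_camera('top')
pts=[(92,80),(328,96),(320,250),(80,232)]; mod=[(78,96),(78,-134),(-75,-134),(-75,96)]
P=[(u/2.8+220,v/2.8+170) for u,v in pts]
def f(p):
    o=[]
    for (u,v),(a,b) in zip(P,mod):
        X=[p[0]+(a*np.cos(p[2])-b*np.sin(p[2]))/1e3,p[1]+(a*np.sin(p[2])+b*np.cos(p[2]))/1e3,.141]
        q=proj(c,X);o+=[q[0]-u,q[1]-v]
    return o
s=least_squares(f,[.58,.12,-.08]);print(s.x,np.degrees(s.x[2]),np.round(s.fun,1),c['fx'])
for q in('bottle_1','crank_axis','grip_mid','cell_1','cabinet'):
  for n in('scene','top'):
    for k in range(3):
      read_camera(n)
      print(q,n,[(np.round(r['centre'],3).tolist(),round(r['p'],2)) for r in spot_point(q,n)[:5]])
save('wrist','w0')
E
```

```text
[ 0.57426635  0.11812929 -0.07550857] -4.326322612666225 [-0.4 -1.1  1.4 -1.3  0.5  0.8 -1.5  1.4] 472.6181712670189
bottle_1 scene [([0.491, -0.384, 0.0], 0.71), ([0.527, -0.252, -0.0], 0.69), ([0.458, -0.253, 0.002], 0.6), ([0.584, 0.015, 0.164], 0.58), ([0.412, -0.316, -0.001], 0.55)]
bottle_1 scene [([0.458, -0.253, 0.001], 0.73), ([0.535, 0.123, 0.024], 0.72), ([0.583, 0.014, 0.163], 0.69), ([0.491, -0.383, -0.002], 0.68), ([0.527, -0.252, -0.0], 0.6)]
bottle_1 scene [([0.411, -0.316, 0.001], 0.66), ([0.458, -0.255, -0.003], 0.57), ([0.527, -0.253, -0.0], 0.55), ([0.492, -0.383, -0.003], 0.46), ([0.522, 0.018, 0.203], 0.45)]
bottle_1 top [([0.531, -0.253, 0.004], 0.69), ([0.486, -0.386, -0.003], 0.62), ([0.452, -0.249, -0.002], 0.58)]
bottle_1 top [([0.53, -0.251, 0.002], 0.51), ([0.454, -0.251, 0.001], 0.47), ([0.488, -0.388, -0.003], 0.44), ([0.414, -0.316, 0.001], 0.44), ([0.706, -0.376, -0.0], 0.38)]
bottle_1 top [([0.487, -0.387, -0.001], 0.56), ([0.453, -0.25, 0.001], 0.49), ([0.531, -0.257, 0.003], 0.41), ([0.41, -0.314, -0.0], 0.41)]
crank_axis scene [([0.519, 0.02, 0.20
[... 801 characters left out ...]
3, 0.074, 0.026], 0.67)]
cell_1 scene [([0.531, 0.069, 0.029], 0.88), ([0.541, 0.172, 0.026], 0.79), ([0.539, 0.125, 0.025], 0.7)]
cell_1 top [([0.532, 0.121, 0.024], 0.62), ([0.533, 0.073, 0.02], 0.59), ([0.54, 0.17, 0.021], 0.56)]
cell_1 top [([0.534, 0.122, 0.023], 0.95), ([0.532, 0.072, 0.021], 0.74), ([0.54, 0.166, 0.021], 0.6)]
cell_1 top [([0.535, 0.074, 0.023], 0.84), ([0.538, 0.168, 0.026], 0.64), ([0.534, 0.122, 0.027], 0.62)]
cabinet scene [([0.581, 0.12, 0.001], 0.56)]
cabinet scene [([0.581, 0.12, 0.0], 0.66)]
cabinet scene [([0.582, 0.116, 0.003], 0.68)]
cabinet top [([0.578, 0.117, 0.0], 0.91)]
cabinet top [([0.577, 0.12, -0.0], 0.7)]
cabinet top [([0.577, 0.117, -0.0], 0.66)]
```

View pics/w0.png

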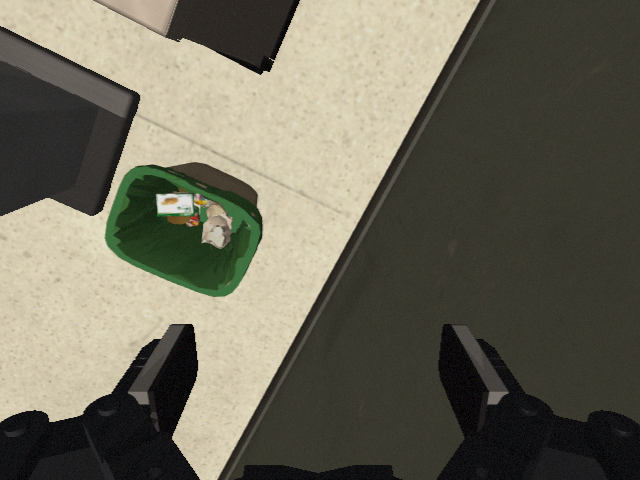

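Request:
{"api": "move_arm", "payload": {"gripper": [1,1,1,1,1], "xyz": [[1.5,-1.2,-1],[4.5,-3.7,-2],[7.6,-6.2,-3],[10.7,-8.7,-4],[13.8,-11.2,-5]], "twist": [0.11,0.22,0.33,0.44,0.546]}}

```text
t: 4.42
eef_pos: [0.3735, -0.442, 0.3544]
tool_rot: [-0.0, 0.999, -0.047, 0.0]
contact_force: [1.0, -1.1, 0.3]
gripper_width: 1.003
```

```bash
cat >> h.py <<'E'
def tgt(x,y,z,yaw=None,quiet=False):
    o=get_obs();p=o['eef_pos'];w,a,b,c=o['tool_rot']
    from scipy.spatial.transform import Rotation as Ro
    M=Ro.from_quat([a,b,c,w]).as_matrix()
    cur=np.arctan2(M[1,0],M[0,0]); d=M.T@(np.array([x,y,z])-p)*100
    print('t',round(o['t'],2),'pos',np.round(p,4),'yaw',round(cur,4),'tilt',np.round(M[2],3),'F',np.round(o['contact_force'],1),'w',round(o['gripper_width'],3))
    print(' shift cm',np.round(d,2),'twist',None if yaw is None else round(cur-yaw,3)); return d
E
python3 -c "
from h import *
tgt(.584,.0155,.36,-.085)"
```

```text
t 4.42 pos [ 0.3735 -0.442   0.3544] yaw -0.0931 tilt [ 0. -0. -1.] F [ 1.  -1.1  0.3] w 1.003
 shift cm [ 16.7  -47.51  -0.56] twist -0.008
```

Request:
{"api": "move_arm", "payload": {"gripper": [1,1,1,1,1], "xyz": [[1.33,-3.8,-0.1],[2.66,-7.6,-0.2],[4.0,-11.4,-0.3],[5.3,-15.1,-0.4],[6.6,-18.9,-0.5]], "twist": [0,0,0,0,0]}}

```text
t: 4.83
eef_pos: [0.4557, -0.2594, 0.3593]
tool_rot: [0.0, 0.999, -0.044, 0.0]
contact_force: [1.4, -0.7, -0.5]
gripper_width: 0.998
```

Request:
{"api": "move_arm", "payload": {"gripper": [0.8,0.8,0.8,0.8,0.8], "xyz": [[1.3,-3.8,0],[2.6,-7.6,0],[4.0,-11.4,0],[5.3,-15.1,0],[6.6,-18.9,0]], "twist": [0,0,0,0,0]}}

```text
t: 5.25
eef_pos: [0.538, -0.0769, 0.3593]
tool_rot: [0.0, 0.999, -0.044, 0.0]
contact_force: [0.5, -0.4, -0.4]
gripper_width: 0.798
```

```bash
python3 -c "
from h import *
tgt(.584,.0155,.36,-.085)
c=save('wrist','w1')
for q in ('grip_mid','crank_axis'):
  for r in spot_point(q,'wrist'): print(q,np.round(r['centre'],4),round(r['p'],2),np.round(proj(c,r['centre'])))
for p in ((.584,.0155,.241),(.521,.0175,.169)): print(proj(c,p))
"
```

```text
t 5.25 pos [ 0.538  -0.0769  0.3593] yaw -0.0876 tilt [ 0.001  0.    -1.   ] F [ 0.5 -0.4 -0.4] w 0.798
 shift cm [ 3.78 -9.61 -0.07] twist -0.003
grip_mid [0.5858 0.0133 0.2018] 0.69 [144. 180.]
crank_axis [0.5257 0.0229 0.2008] 0.7 [151. 282.]
crank_axis [ 0.4858 -0.3838 -0.0006] 0.62 [618. 203.]
[np.float64(106.63535735160096), np.float64(201.13113693875877)]
[np.float64(178.07833497512595), np.float64(267.1213890893469)]
```

View pics/w1.png

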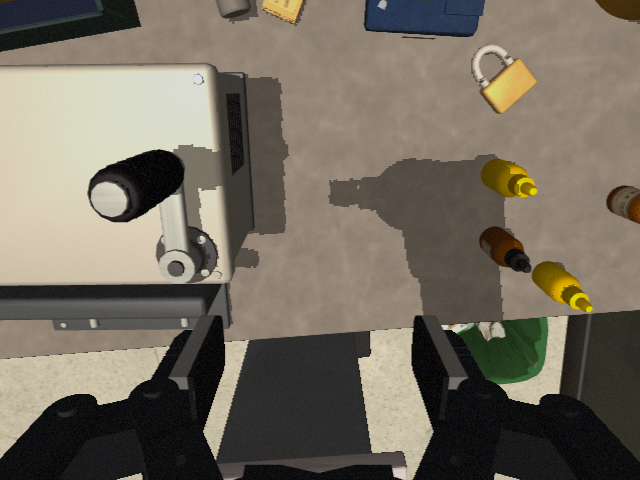

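```bash
python3 -c "
from h import *
c=read_camera('wrist')
print('screw',ray(c,112,200,.241),'hub',ray(c,177,268,.169))
a=ray(c,214,66,.141);b=ray(c,229,283,.141);print(a,b,np.linalg.norm((a-b)[:2]),np.arctan2((a-b)[1],(a-b)[0]))
for p in [(ray(c,504,247,.05))]:print(p)
"
```

```text
screw [0.58421435 0.01567877 0.241     ] hub [0.52032552 0.02072446 0.169     ]
[ 0.64289157 -0.01726523  0.141     ] [ 0.49423447 -0.00446055  0.141     ] 0.14920754433641106 -0.085923633460548
[ 0.46957296 -0.2446748   0.05      ]
```

Request:
{"api": "move_arm", "payload": {"gripper": [0.8,0.8,0.8,0.8,0.8], "xyz": [[1.4,-3.5,0],[2.8,-7.0,0],[3.8,-9.6,0],[3.8,-9.6,0],[3.8,-9.6,0]], "twist": [0,0,0,0,0]}}

```text
t: 5.87
eef_pos: [0.5838, 0.0136, 0.3587]
tool_rot: [0.0, 0.999, -0.043, -0.0]
contact_force: [-0.4, -0.6, -0.4]
gripper_width: 0.802
```

```bash
python3 -c "
from h import *
tgt(.584,.0155,.264,-.085)
c=save('wrist','w2')
print(proj(c,(.584,.0155,.241)),proj(c,(.521,.0175,.169)))
for q in ('grip_mid','crank_axis'):
  for r in spot_point(q,'wrist'): print(q,np.round(r['centre'],4),round(r['p'],2),np.round(proj(c,r['centre'])))
"
```

```text
t 5.87 pos [0.5838 0.0136 0.3587] yaw -0.0864 tilt [-0.  0. -1.] F [-0.4 -0.6 -0.4] w 0.802
 shift cm [ 0.   -0.19  9.47] twist -0.001
[np.float64(314.53936971088694), np.float64(277.4666223424009)] [np.float64(320.5302911180637), np.float64(317.71957245860824)]
grip_mid [0.5842 0.0139 0.201 ] 0.56 [318. 248.]
```

View pics/w2.png

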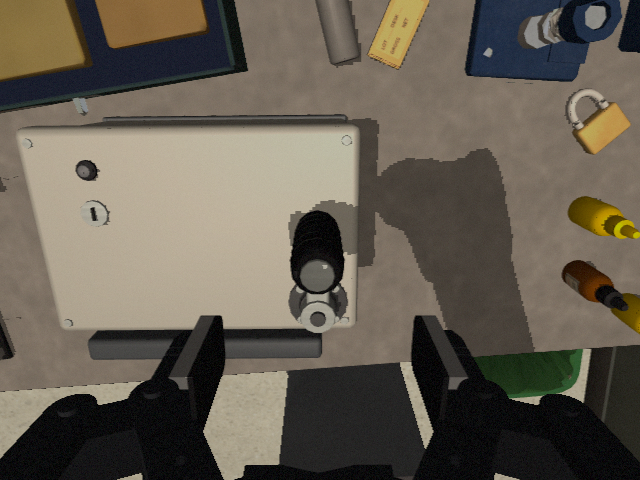

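Request:
{"api": "move_arm", "payload": {"gripper": [0.8,0.8,0.8,0.5,0.5], "xyz": [[0,0,3.5],[0,0,7.0],[0,0,10],[0,0,10],[0,0,10]], "twist": [0,0,0,0,0]}}

```text
t: 6.43
eef_pos: [0.5828, 0.0119, 0.2582]
tool_rot: [0.001, 0.999, -0.045, -0.002]
contact_force: [-0.4, -0.8, 0.6]
gripper_width: 0.53
```

Request:
{"api": "move_arm", "payload": {"gripper": [0,0,0,0,0], "xyz": [[0,0,0],[0,0,0],[0,0,0],[0,0,0],[0,0,0]], "twist": [0,0,0,0,0], "squeeze": 40}}

```text
t: 6.85
eef_pos: [0.5849, 0.0132, 0.2613]
tool_rot: [0.0, 0.999, -0.044, 0.002]
contact_force: [-1.2, -2.5, 6.9]
gripper_width: 0.31
```

```bash
python3 -c "
from h import *
tgt(.5205,.0185,.259,-.086)
yaw=-.0864
# plan circle: tool frame x=(cos,sin), y=(sin,-cos)
import math
ax=np.array([.5205,.0185]);p=get_obs()['eef_pos'][:2];d=p-ax;r=np.hypot(*d);th=math.atan2(d[1],d[0]);print('r',r,'th',th)
r=.065
prev=p
xt=np.array([math.cos(yaw),math.sin(yaw)]);yt=np.array([math.sin(yaw),-math.cos(yaw)])
base=ax+r*np.array([math.cos(th),math.sin(th)])
for k in range(0,35):
  if k%5==0: 
     s=ax+r*np.array([math.cos(th+.2*k),math.sin(th+.2*k)]);row=[]
  q=ax+r*np.array([math.cos(th+.2*(k+1)),math.sin(th+.2*(k+1))])-s
  row.append([round(100*q@xt,2),round(100*q@yt,2),0])
  if k%5==4: print(k//5,row)
"
```

```text
t 6.85 pos [0.5849 0.0132 0.2613] yaw -0.0878 tilt [ 0.004  0.    -1.   ] F [-1.2 -2.5  6.9] w 0.31
 shift cm [-6.46  0.04  0.21] twist -0.002
r 0.06459804287455606 th -0.08137562865082877
0 [[np.float64(-0.14), np.float64(-1.29), 0], [np.float64(-0.53), np.float64(-2.53), 0], [np.float64(-1.15), np.float64(-3.66), 0], [np.float64(-1.99), np.float64(-4.65), 0], [np.float64(-3.02), np.float64(-5.45), 0]]
1 [[np.float64(-1.16), np.float64(-0.58), 0], [np.float64(-2.41), np.float64(-0.92), 0], [np.float64(-3.71), np.float64(-1.01), 0], [np.float64(-4.99), np.float64(-0.84), 0], [np.float64(-6.22), np.float64(-0.41), 0]]
2 [[np.float64(-1.12), np.float64(0.66), 0], [np.float64(-2.08), np.float64(1.53), 0], [np.float64(-2.85), np.float64(2.57), 0], [np.float64(-3.4), np.float64(3.75), 0], [np.float64(-3.7), np.float64(5.01), 0]]
3 [[np.float64(-0.05), np.float64(1.3), 0], [np.float64(0.16), np.float64(2.58), 0], [np.float64(0.63), np.float64(3.79), 0], [np.float64(1.32), np.float64(4.89), 0], [np.float64(2.22), np.float64(5.83), 0]]
4 [[np.float64(1.07), np.float64(0.74), 0], [np.float64(2.26), np.float64(1.25), 0], [np.float64(3.53), np.float64(1.52), 0], [np.float64(4.83), np.float64(1.53), 0], [np.float64(6.1), np.float64(1.28), 0]]
5 [[np.float64(1.2), np.float64(-0.5), 0], [np.float64(2.28), np.float64(-1.22), 0], [np.float64(3.19), np.float64(-2.15), 0], [np.float64(3.9), np.float64(-3.23), 0], [np.float64(4.38), np.float64(-4.44), 0]]
6 [[np.float64(0.23), np.float64(-1.28), 0], [np.float64(0.2), np.float64(-2.57), 0], [np.float64(-0.08), np.float64(-3.84), 0], [np.float64(-0.62), np.float64(-5.02), 0], [np.float64(-1.37), np.float64(-6.08), 0]]
```

Request:
{"api": "move_arm", "payload": {"gripper": [0,0,0,0,0], "xyz": [[-0.1,-1.0,-0.2],[-0.5,-2.5,-0.2],[-1.15,-3.65,-0.2],[-2.0,-4.65,-0.2],[-3.0,-5.45,-0.2]], "twist": [0,0,0,0,0]}}

```text
t: 7.27
eef_pos: [0.559, 0.0714, 0.2614]
tool_rot: [-0.0, 0.999, -0.043, 0.001]
contact_force: [2.6, -2.5, -2.2]
gripper_width: 0.311
```

```bash
python3 -c "
from h import *
tgt(.5205,.0185,.261,-.086)
print(get_obs()['torque'])
for r in spot_point('crank_axis','scene'):print(r)
"
```

```text
t 7.27 pos [0.559  0.0714 0.2614] yaw -0.087 tilt [ 0.002 -0.    -1.   ] F [ 2.6 -2.5 -2.2] w 0.311
 shift cm [-3.38  5.61  0.03] twist -0.001
[-0.6694034  -0.49493982  0.02398381]
```

Request:
{"api": "move_arm", "payload": {"gripper": [0,0,0,0,0], "xyz": [[-1.15,-0.6,0],[-2.4,-0.95,0],[-3.7,-1.0,0],[-5.0,-0.85,0],[-6.2,-0.4,0]], "twist": [0,0,0,0,0]}}

```text
t: 7.73
eef_pos: [0.4969, 0.08, 0.2614]
tool_rot: [0.0, 0.999, -0.043, 0.001]
contact_force: [4.2, -2.4, -3.8]
gripper_width: 0.312
```

Request:
{"api": "move_arm", "payload": {"gripper": [0,0,0,0,0], "xyz": [[-1.1,0.65,0],[-2.1,1.55,0],[-2.85,2.55,0],[-3.4,3.75,0],[-3.7,5.0,0]], "twist": [0,0,0,0,0]}}

```text
t: 8.15
eef_pos: [0.4564, 0.0332, 0.2615]
tool_rot: [-0.0, 0.999, -0.043, 0.002]
contact_force: [10.9, 0.3, -11.4]
gripper_width: 0.311
```

```bash
python3 -c "
from h import *
tgt(.5205,.0185,.261,-.086)
print(get_obs()['torque'])
c=save('scene','s2')
print(spot_point('cell_2','scene'))
"
```

```text
t 8.15 pos [0.4564 0.0332 0.2615] yaw -0.0869 tilt [ 0.004 -0.001 -1.   ] F [ 10.9   0.3 -11.4] w 0.311
 shift cm [6.51 0.91 0.07] twist -0.001
[ 0.08693455 -2.13540296 -0.02498245]
[{'centre': [0.4864, 0.0743, 0.028], 'p': 0.83}, {'centre': [0.4902, 0.1276, 0.0257], 'p': 0.8}, {'centre': [0.4955, 0.1759, 0.0264], 'p': 0.76}]
```

View pics/s2.png

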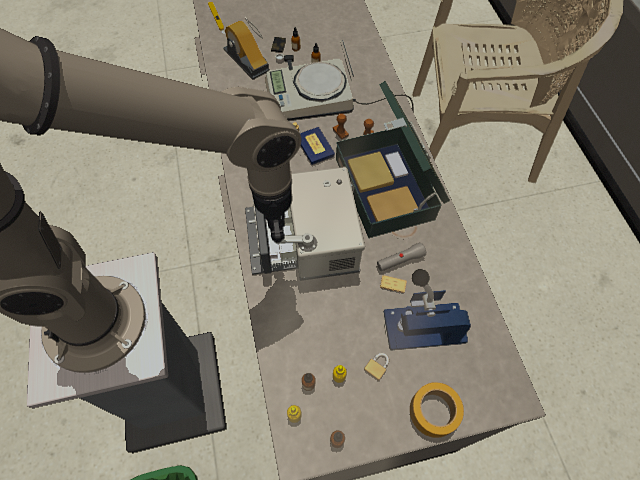

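```bash
cat > fit.py <<'E'
import numpy as np,math
from scipy.optimize import least_squares
P=np.array([(0.5849,0.0132),(0.559,0.0714),(0.4969,0.08),(0.4564,0.0332)])
s=least_squares(lambda p:np.hypot(*(P-p[:2]).T)-.065,[.52,.018]);print(s.x,s.fun*1e3)
ax=s.x
d=P[-1]-ax;th=math.atan2(d[1],d[0]);print('th',th)
yaw=-.087
xt=np.array([math.cos(yaw),math.sin(yaw)]);yt=np.array([math.sin(yaw),-math.cos(yaw)])
r=.065;cur=P[-1]
for call in range(4):
  row=[]
  for k in range(1,6):
    a=th+.2*(call*5+k); q=ax+r*np.array([math.cos(a),math.sin(a)])-cur
    row.append([round(100*q@xt,2),round(100*q@yt,2)])
  cur=cur+q*1; print(row,'end ang',a, cur)
E
python3 fit.py
```

```text
[0.52006416 0.01931817] [ 0.12387075  0.02704593 -0.04722894  0.16003426]
th 2.9269052010117877
[[np.float64(-0.02), np.float64(1.3)], [np.float64(0.2), np.float64(2.58)], [np.float64(0.67), np.float64(3.79)], [np.float64(1.38), np.float64(4.88)], [np.float64(2.28), np.float64(5.81)]] end ang 3.9269052010117877 [ 0.47409828 -0.02663983]
[[np.float64(1.07), np.float64(0.73)], [np.float64(2.27), np.float64(1.23)], [np.float64(3.54), np.float64(1.49)], [np.float64(4.84), np.float64(1.49)], [np.float64(6.11), np.float64(1.23)]] end ang 4.926905201011788 [ 0.53390102 -0.044192  ]
[[np.float64(1.19), np.float64(-0.51)], [np.float64(2.26), np.float64(-1.24)], [np.float64(3.17), np.float64(-2.17)], [np.float64(3.87), np.float64(-3.27)], [np.float64(4.34), np.float64(-4.48)]] end ang 5.926905201011788 [ 0.58098221 -0.0033532 ]
[[np.float64(0.22), np.float64(-1.28)], [np.float64(0.18), np.float64(-2.58)], [np.float64(-0.12), np.float64(-3.84)], [np.float64(-0.66), np.float64(-5.02)], [np.float64(-1.43), np.float64(-6.07)]] end ang 6.926905201011788 [0.57205562 0.05832955]
```

Request:
{"api": "move_arm", "payload": {"gripper": [0,0,0,0,0], "xyz": [[0.1,1.3,0.1],[0.4,2.6,0.2],[0.85,3.8,0.2],[1.6,4.9,0.2],[2.5,5.8,0.2]], "twist": [0,0,0,0,0]}}

```text
t: 8.67
eef_pos: [0.4753, -0.0275, 0.2612]
tool_rot: [0.0, 0.999, -0.044, 0.0]
contact_force: [-4.0, -0.0, 13.8]
gripper_width: 0.313
```

Request:
{"api": "move_arm", "payload": {"gripper": [0,0,0,0,0], "xyz": [[1.05,0.7,0],[2.25,1.2,0],[3.5,1.5,0],[4.8,1.5,0],[6.1,1.25,0]], "twist": [0,0,0,0,0]}}

```text
t: 9.08
eef_pos: [0.5362, -0.0441, 0.2612]
tool_rot: [-0.001, 0.999, -0.044, 0.001]
contact_force: [-4.4, 5.5, 12.5]
gripper_width: 0.315
```

```bash
python3 -c "
from h import *
tgt(.5201,.0193,.261,-.086)
print(get_obs()['torque'])
c=save('scene','s3')
print(spot_point('cell_2','scene'))
"
```

```text
t 9.08 pos [ 0.5362 -0.0441  0.2612] yaw -0.0882 tilt [ 0.002 -0.001 -1.   ] F [-4.4  5.5 12.5] w 0.315
 shift cm [-2.16 -6.17  0.03] twist -0.002
[ 1.19076891  0.97761472 -0.04251006]
[{'centre': [0.4606, 0.1284, 0.0259], 'p': 0.95}, {'centre': [0.4691, 0.1801, 0.0256], 'p': 0.7}, {'centre': [0.452, 0.0781, 0.0262], 'p': 0.61}]
```

Request:
{"api": "move_arm", "payload": {"gripper": [0,0,0,0,0], "xyz": [[1.15,-0.55,-0.1],[2.2,-1.3,-0.1],[3.05,-2.3,-0.1],[3.4,-2.8,-0.1],[3.4,-2.8,-0.1]], "twist": [0,0,0,0,0]}}

```text
t: 9.6
eef_pos: [0.5734, -0.0181, 0.2614]
tool_rot: [-0.0, 0.999, -0.043, 0.002]
contact_force: [2.0, 1.6, 4.0]
gripper_width: 0.312
```

```bash
python3 -c "
from h import *
tgt(.5201,.0193,.261,-.086)
c=save('scene','s4')
print(spot_point('cell_2','scene'))
"
```

```text
t 9.6 pos [ 0.5734 -0.0181  0.2614] yaw -0.086 tilt [ 0.003 -0.001 -1.   ] F [2.  1.6 4. ] w 0.312
 shift cm [-5.63 -3.27  0.02] twist 0.0
[{'centre': [0.4508, 0.1301, 0.0238], 'p': 0.97}, {'centre': [0.4545, 0.1782, 0.0244], 'p': 0.87}, {'centre': [0.4434, 0.0787, 0.0295], 'p': 0.75}]
```

Request:
{"api": "move_arm", "payload": {"gripper": [0,0,0,0], "xyz": [[0.25,-0.5,0],[0.45,-0.95,0],[0.6,-1.4,0],[0.65,-1.6,0]], "twist": [0,0,0,0]}}

```text
t: 10.03
eef_pos: [0.5805, -0.0049, 0.2613]
tool_rot: [0.001, 0.999, -0.044, 0.001]
contact_force: [0.6, -3.5, 7.5]
gripper_width: 0.312
```

```bash
python3 -c "
from h import *
tgt(.5201,.0193,.261,-.086)
"
```

```text
t 10.03 pos [ 0.5805 -0.0049  0.2613] yaw -0.0883 tilt [ 0.003  0.001 -1.   ] F [ 0.6 -3.5  7.5] w 0.312
 shift cm [-6.23 -1.88  0.01] twist -0.002
```

Request:
{"api": "move_arm", "payload": {"gripper": [0,0,0,0], "xyz": [[0.1,-0.3,0],[0.15,-0.5,0],[0.2,-0.7,0],[0.2,-0.7,0]], "twist": [0,0,0,0]}}

```text
t: 10.37
eef_pos: [0.5829, 0.0019, 0.2613]
tool_rot: [0.0, 0.999, -0.044, 0.001]
contact_force: [0.4, -1.6, 7.3]
gripper_width: 0.31
```

```bash
python3 -c "
from h import *
tgt(.5201,.0193,.261,-.086)
"
```

```text
t 10.37 pos [0.5829 0.0019 0.2613] yaw -0.0882 tilt [ 0.002  0.001 -1.   ] F [ 0.4 -1.6  7.3] w 0.31
 shift cm [-6.4  -1.18  0.01] twist -0.002
```

Request:
{"api": "move_arm", "payload": {"gripper": [0,0,0,0], "xyz": [[0.05,-0.3,0],[0.1,-0.6,0],[0.1,-0.9,0],[0.1,-0.9,0]], "twist": [0,0,0,0]}}

```text
t: 10.7
eef_pos: [0.5847, 0.0111, 0.2613]
tool_rot: [0.0, 0.999, -0.044, 0.001]
contact_force: [0.9, -0.7, 7.3]
gripper_width: 0.312
```

```bash
python3 -c "
from h import *
tgt(.5201,.0193,.261,-.086)
c=save('scene','s5')
print(spot_point('cell_2','scene'))
"
```

```text
t 10.7 pos [0.5847 0.0111 0.2613] yaw -0.0879 tilt [ 0.003  0.001 -1.   ] F [ 0.9 -0.7  7.3] w 0.312
 shift cm [-6.5  -0.25  0.01] twist -0.002
[{'centre': [0.449, 0.1805, 0.0253], 'p': 0.9}, {'centre': [0.4431, 0.1294, 0.0242], 'p': 0.81}]
```

Request:
{"api": "move_arm", "payload": {"gripper": [0,0,0,0], "xyz": [[0,-0.4,0],[-0.05,-0.8,0],[-0.1,-1.2,0],[-0.1,-1.2,0]], "twist": [0,0,0,0]}}

```text
t: 11.13
eef_pos: [0.585, 0.0154, 0.2613]
tool_rot: [0.005, 0.999, -0.047, 0.001]
contact_force: [1.9, -18.2, 9.4]
gripper_width: 0.313
```

```bash
python3 -c "
from h import *
tgt(.5201,.0193,.261,-.086)
c=save('scene','s6')
print(spot_point('cell_2','scene'))
"
```

```text
t 11.13 pos [0.585  0.0154 0.2613] yaw -0.0943 tilt [ 0.003  0.01  -1.   ] F [  1.9 -18.2   9.4] w 0.313
 shift cm [-6.5   0.22  0.01] twist -0.008
[{'centre': [0.4492, 0.1816, 0.0281], 'p': 0.91}, {'centre': [0.4356, 0.0811, 0.0308], 'p': 0.87}, {'centre': [0.4416, 0.1325, 0.0251], 'p': 0.61}]
```

Request:
{"api": "move_arm", "payload": {"gripper": [0,0.7,0.7,0.7,0.7], "xyz": [[0,0.7,0],[0,0.7,0],[0,0.7,0],[0,0.7,-1],[0,0.7,-4]], "twist": [0,0,0,0,0]}}

```text
t: 11.65
eef_pos: [0.5805, 0.0174, 0.2962]
tool_rot: [0.0, 0.999, -0.043, -0.005]
contact_force: [-0.5, 0.2, 0.2]
gripper_width: 0.701
```

```bash
python3 -c "
from h import *
tgt(.457,-.252,.36,-.086)
"
```

```text
t 11.65 pos [0.5805 0.0174 0.2962] yaw -0.0856 tilt [-0.01   0.001 -1.   ] F [-0.5  0.2  0.2] w 0.701
 shift cm [-10.07  27.9   -6.25] twist 0.0
```

Request:
{"api": "move_arm", "payload": {"gripper": [0.7,0.7,0.7,0.7,0.7], "xyz": [[0,0,-3.0],[-1.0,2,-5],[-2.3,5.7,-5],[-3.6,9.4,-5],[-4.9,13.1,-5]], "twist": [0,0,0,0,0]}}

```text
t: 12.07
eef_pos: [0.5223, -0.1094, 0.3507]
tool_rot: [-0.0, 0.999, -0.042, 0.0]
contact_force: [0.9, -0.5, -0.8]
gripper_width: 0.699
```

Request:
{"api": "move_arm", "payload": {"gripper": [0.7,0.7,0.7,0.7,0.7], "xyz": [[-1.3,3.7,1],[-2.6,7.4,3],[-3.9,11.0,5],[-5.2,14.2,8],[-5.2,14.5,10]], "twist": [0,0,0,0,0]}}

```text
t: 12.48
eef_pos: [0.4557, -0.2538, 0.2495]
tool_rot: [0.001, 0.999, -0.046, -0.0]
contact_force: [-0.3, -0.6, -0.4]
gripper_width: 0.693
```

```bash
python3 -c "
from h import *
tgt(.457,-.252,.112,-.086)
c=save('wrist','w3')
for q in ('bottle_1',):
  for r in spot_point(q,'wrist'): print(q,np.round(r['centre'],4),round(r['p'],2),np.round(proj(c,r['centre'])))
print(proj(c,(.457,-.252,.082)))
"
```

```text
t 12.48 pos [ 0.4557 -0.2538  0.2495] yaw -0.093 tilt [-0.001  0.002 -1.   ] F [-0.3 -0.6 -0.4] w 0.693
 shift cm [ 0.13 -0.22 13.75] twist -0.007
bottle_1 [ 0.5268 -0.2556 -0.0036] 0.95 [311. 110.]
bottle_1 [ 0.4898 -0.3837  0.0016] 0.86 [490. 146.]
bottle_1 [ 0.4124 -0.314  -0.0016] 0.82 [397. 251.]
bottle_1 [ 0.459  -0.2546  0.0036] 0.58 [318. 203.]
[np.float64(314.65379190541165), np.float64(240.4013784244713)]
```

View pics/w3.png

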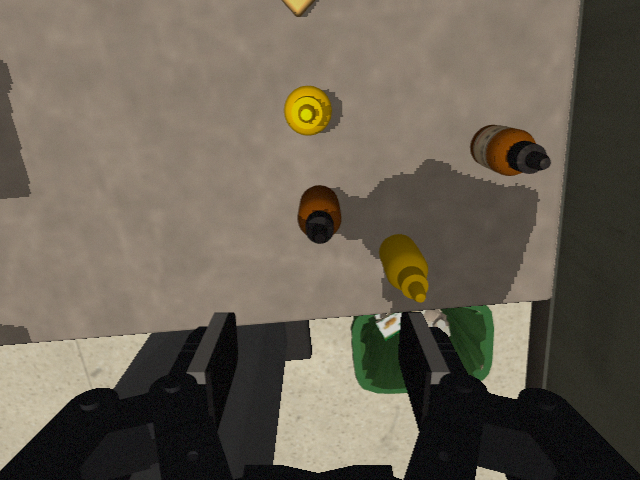

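Request:
{"api": "move_arm", "payload": {"gripper": [0.7,0.7,0.7,0.7,0.7], "xyz": [[0.2,0,4],[0.2,0,8],[0.2,0,11],[0.2,0,13.5],[0.2,0,13.8]], "twist": [0,0,0,0,0]}}

```text
t: 13.0
eef_pos: [0.4604, -0.2466, 0.1093]
tool_rot: [-0.002, 0.999, -0.042, -0.003]
contact_force: [-0.8, 0.2, 0.2]
gripper_width: 0.7
```

```bash
python3 -c "
from h import *
tgt(.4575,-.2535,.1115,-.086)
c=save('wrist','w4')
"
```

```text
t 13.0 pos [ 0.4604 -0.2466  0.1093] yaw -0.0839 tilt [-0.005 -0.003 -1.   ] F [-0.8  0.2  0.2] w 0.7
 shift cm [-0.23  0.71 -0.22] twist 0.002
```

View pics/w4.png

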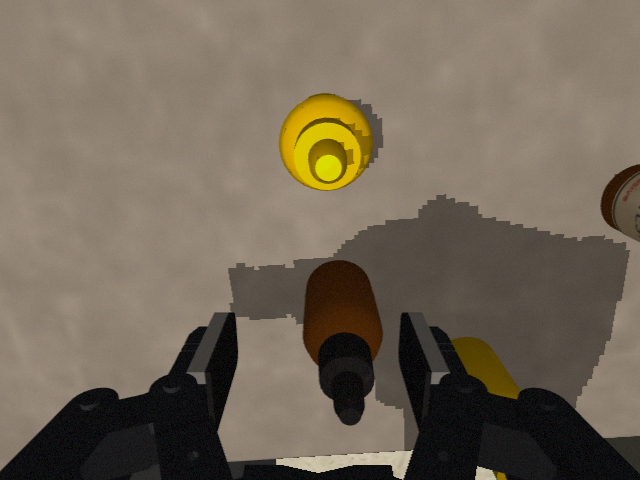

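Request:
{"api": "move_arm", "payload": {"gripper": [0.7,0.7,0.7,0.7,0.7], "xyz": [[-0.1,0.4,0],[-0.2,0.8,0],[-0.2,0.8,0],[-0.2,0.8,0],[-0.2,0.8,0]], "twist": [0,0,0,0,0]}}

```text
t: 13.47
eef_pos: [0.4587, -0.2577, 0.1131]
tool_rot: [0.0, 0.999, -0.044, 0.001]
contact_force: [0.7, -0.7, -0.3]
gripper_width: 0.701
```

```bash
python3 -c "
from h import *
tgt(.4575,-.2535,.1115,-.086)
c=save('wrist','w5')
save('scene','s7')
print([(np.round(r['centre'],3),r['p']) for r in spot_point('bottle_1','scene')])
"
```

```text
t 13.47 pos [ 0.4587 -0.2577  0.1131] yaw -0.0876 tilt [ 0.002  0.001 -1.   ] F [ 0.7 -0.7 -0.3] w 0.701
 shift cm [-0.15 -0.41  0.16] twist -0.002
[(array([ 0.528, -0.254, -0.   ]), 0.69), (array([ 0.489, -0.383,  0.   ]), 0.58), (array([ 0.41 , -0.316,  0.002]), 0.49)]
```

View pics/w5.png

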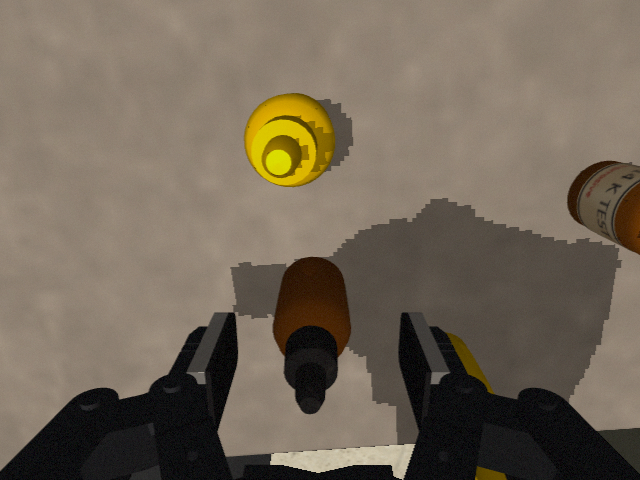

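View pics/s7.png

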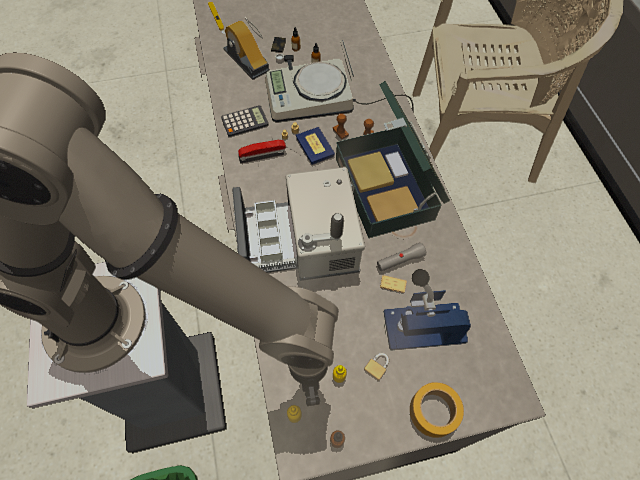

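```bash
python3 -c "
from h import *
c=read_camera('wrist')
for x in (.455,.4575,.460): print(x,np.round(proj(c,(x,-.2545,.082))),np.round(proj(c,(x,-.2545,.0))))
g=get_obs()['eef_pos']; print(g)
"
```

```text
0.455 [310. 413.] [313. 289.]
0.4575 [310. 406.] [313. 284.]
0.46 [309. 399.] [312. 280.]
[ 0.45822252 -0.25735078  0.11217346]
```

Request:
{"api": "move_arm", "payload": {"gripper": [0.7,0.7,0.3,0.1,0.1], "xyz": [[0,-0.3,0],[0,-0.3,0],[0,-0.3,0],[0,-0.3,0],[0,-0.3,0]], "twist": [0,0,0,0,0], "squeeze": 25}}

```text
t: 14.08
eef_pos: [0.4585, -0.2545, 0.1119]
tool_rot: [0.0, 0.999, -0.044, 0.0]
contact_force: [-0.3, 0.2, 1.4]
gripper_width: 0.337
```

Request:
{"api": "move_arm", "payload": {"gripper": [0.1,0.1,0.1,0.1,0.1], "xyz": [[0,0,0],[0,0,0],[0,0,-0.5],[0,0,-1.5],[0,0,-3.0]], "twist": [0,0,0,0,0]}}

```text
t: 14.5
eef_pos: [0.4577, -0.2541, 0.1419]
tool_rot: [-0.0, 0.999, -0.044, -0.001]
contact_force: [0.6, -0.2, -0.7]
gripper_width: 0.338
```

```bash
python3 -c "
from h import *
tgt(.436,.081,.23,-.086)
c=save('wrist','w6')
"
```

```text
t 14.5 pos [ 0.4577 -0.2541  0.1419] yaw -0.0872 tilt [-0.002 -0.001 -1.   ] F [ 0.6 -0.2 -0.7] w 0.338
 shift cm [ -5.1  -33.2   -8.78] twist -0.001
```

View pics/w6.png

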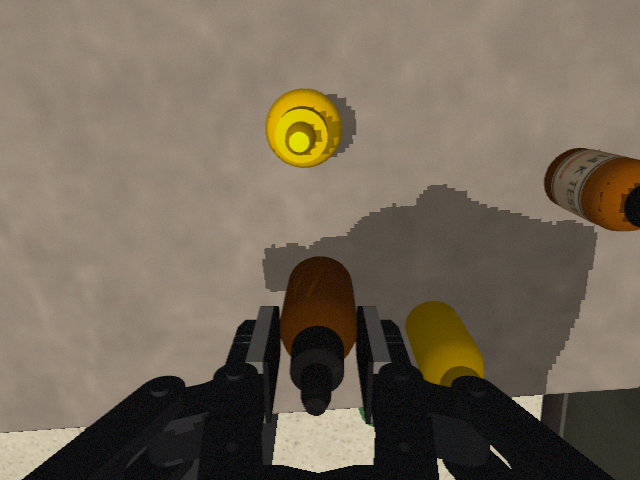

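Request:
{"api": "move_arm", "payload": {"gripper": [0.1,0.1,0.1,0.1,0.1], "xyz": [[0,0,-3],[0,-1.5,-6.5],[-0.2,-4,-9.5],[-0.6,-7.5,-10.8],[-1,-11,-10.8]], "twist": [0,0,0,0,0]}}

```text
t: 14.97
eef_pos: [0.4598, -0.1439, 0.2541]
tool_rot: [0.001, 0.999, -0.045, 0.004]
contact_force: [0.8, 0.2, -0.2]
gripper_width: 0.336
```

```bash
python3 -c "
from h import *
tgt(.448,.1797,.25,-.087)
c=save('top','t3')
for n in ('top','scene'):
  for k in range(2):
    read_camera(n);print(n,[(np.round(r['centre'],4).tolist(),round(r['p'],2)) for r in spot_point('cell_2',n)])
"
python3 -c "
import cv2
a=cv2.imread('pics/t3.png')[170:330,220:420]; cv2.imwrite('pics/t3c.png',cv2.resize(a,None,fx=3.5,fy=3.5,interpolation=3))"
```

```text
t 14.97 pos [ 0.4598 -0.1439  0.2541] yaw -0.0897 tilt [ 0.008  0.001 -1.   ] F [ 0.8  0.2 -0.2] w 0.336
 shift cm [ -4.07 -32.12   0.34] twist -0.003
top [([0.435, 0.1286, 0.022], 0.98), ([0.4398, 0.0783, 0.0188], 0.83), ([0.4452, 0.178, 0.0236], 0.69)]
top [([0.4462, 0.1774, 0.0226], 0.92), ([0.4392, 0.0789, 0.0229], 0.73)]
scene []
scene [([0.6222, -0.2469, -0.0], 0.29)]
```

View pics/t3c.png

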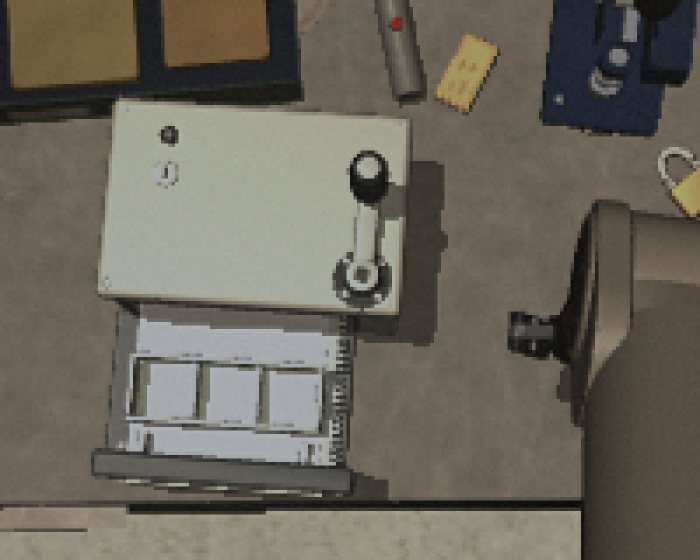

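Request:
{"api": "move_arm", "payload": {"gripper": [0.1,0.1,0.1,0.1,0.1], "xyz": [[-0.5,-3.9,0],[-1,-7.8,0],[-1.5,-11.7,0],[-2,-15.6,0],[-2.5,-19.5,0]], "twist": [0,0,0,0,0]}}

```text
t: 15.83
eef_pos: [0.45, 0.0533, 0.2498]
tool_rot: [0.0, 0.999, -0.045, -0.0]
contact_force: [0.7, -0.1, -0.8]
gripper_width: 0.339
```

Request:
{"api": "move_arm", "payload": {"gripper": [0.1,0.1,0.1,0.1,0.1], "xyz": [[-0.5,-3.9,0],[-1,-7.8,0],[-1.6,-11.5,0],[-1.6,-12.6,0],[-1.6,-12.6,0]], "twist": [0,0,0,0,0]}}

```text
t: 16.25
eef_pos: [0.4452, 0.1827, 0.2499]
tool_rot: [-0.001, 0.999, -0.041, 0.0]
contact_force: [0.7, -0.0, 0.0]
gripper_width: 0.34
```

```bash
python3 -c "
from h import *
tgt(.447,.179,.15,-.087)
c=save('wrist','w7')
for q in ('cell_1',):
  for r in spot_point(q,'wrist'): print(q,np.round(r['centre'],4),round(r['p'],2),np.round(proj(c,r['centre'])))
def cor(cx,cy,z):
  for a,b in((23,23),(23,-23),(-23,-23),(-23,23)):
    y=-.087; print(np.round(proj(c,(cx+(a*np.cos(y)-b*np.sin(y))/1e3,cy+(a*np.sin(y)+b*np.cos(y))/1e3,z))),end=' ')
  print()
cor(.447,.179,.059);cor(.4385,.08,.059)
"
```

```text
t 16.25 pos [0.4452 0.1827 0.2499] yaw -0.0823 tilt [-0.    -0.002 -1.   ] F [ 0.7 -0.   0. ] w 0.34
 shift cm [0.21 0.37 9.99] twist 0.005
cell_1 [0.4415 0.1315 0.0253] 0.91 [391. 215.]
cell_1 [0.4374 0.0801 0.0212] 0.83 [461. 213.]
cell_1 [0.4446 0.176  0.0254] 0.67 [328. 216.]
[288. 192.] [362. 192.] [359. 261.] [289. 260.] 
[447. 192.] [521. 192.] [510. 261.] [440. 261.]
```

View pics/w7.png

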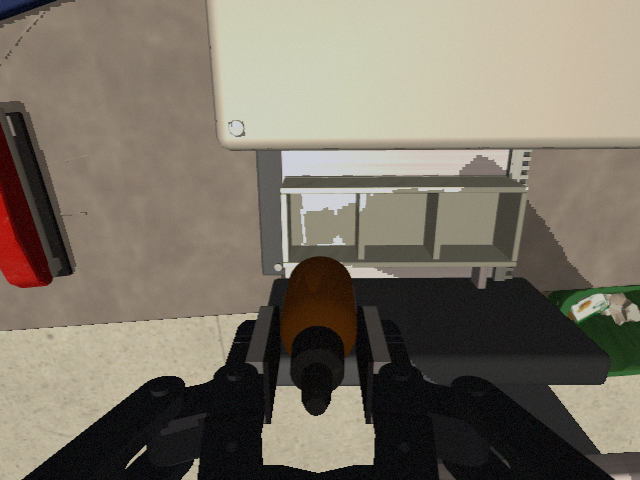

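Request:
{"api": "move_arm", "payload": {"gripper": [0.1,0.1,0.1,0.1,0.1], "xyz": [[0.2,0.3,3],[0.2,0.3,6],[0.2,0.3,6.5],[0.2,0.3,6.5],[0.2,0.3,6.5]], "twist": [0,0,0,0,0]}}

```text
t: 16.77
eef_pos: [0.4474, 0.1752, 0.1855]
tool_rot: [0.0, 0.999, -0.045, -0.0]
contact_force: [0.5, 0.3, 0.2]
gripper_width: 0.341
```

```bash
python3 -c "
from h import *
tgt(.447,.179,.138,-.087)
c=save('wrist','w8')
"
```

```text
t 16.77 pos [0.4474 0.1752 0.1855] yaw -0.0892 tilt [-0.  0. -1.] F [0.5 0.3 0.2] w 0.341
 shift cm [-0.07 -0.38  4.75] twist -0.002
```

View pics/w8.png

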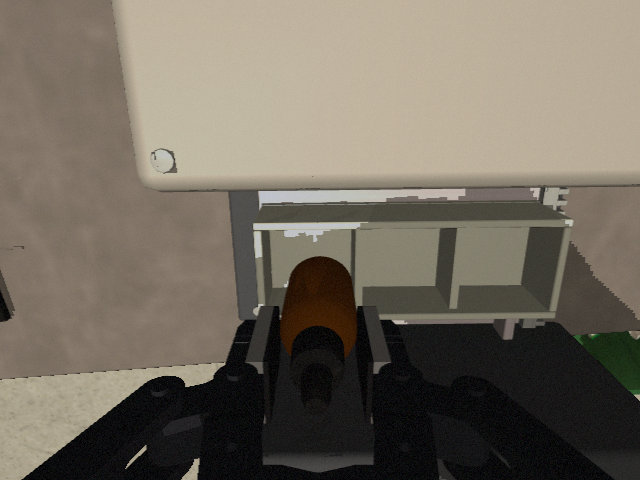

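Request:
{"api": "move_arm", "payload": {"gripper": [0.1,0.1,0.1,0.1,0.1], "xyz": [[-0.1,-0.4,0],[-0.1,-0.4,0],[-0.1,-0.4,1],[-0.1,-0.4,2.5],[-0.1,-0.4,2.5]], "twist": [0,0,0,0,0]}}

```text
t: 17.23
eef_pos: [0.4451, 0.1798, 0.158]
tool_rot: [0.001, 0.999, -0.043, -0.001]
contact_force: [-0.2, -0.2, -1.1]
gripper_width: 0.335
```

```bash
python3 -c "
from h import *
tgt(.447,.179,.137,-.087)
c=save('wrist','w9')
"
```

```text
t 17.23 pos [0.4451 0.1798 0.158 ] yaw -0.0868 tilt [-0.002  0.002 -1.   ] F [-0.2 -0.2 -1.1] w 0.335
 shift cm [0.2  0.06 2.1 ] twist 0.0
```

View pics/w9.png

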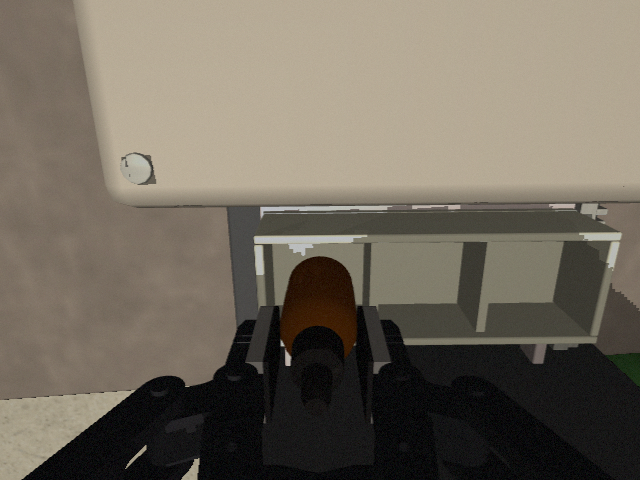

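Request:
{"api": "move_arm", "payload": {"gripper": [0.1,0.1,0.1,0.1,0.1], "xyz": [[0.15,0,0.7],[0.15,0,1.4],[0.15,0,1.9],[0.15,0,2.1],[0.15,0,2.1]], "twist": [0,0,0,0,0]}}

```text
t: 17.7
eef_pos: [0.4474, 0.1801, 0.1383]
tool_rot: [0.0, 0.999, -0.044, -0.0]
contact_force: [0.2, 0.9, -0.6]
gripper_width: 0.336
```

```bash
python3 -c "
from h import *
tgt(.447,.179,.137,-.087)
c=save('scene','s10')
import cv2
a=cv2.imread('pics/s10.png')[130:330,180:440]; cv2.imwrite('pics/s10c.png',cv2.resize(a,None,fx=3,fy=3,interpolation=3))
"
```

```text
t 17.7 pos [0.4474 0.1801 0.1383] yaw -0.0871 tilt [-0.001  0.001 -1.   ] F [ 0.2  0.9 -0.6] w 0.336
 shift cm [-0.03  0.11  0.13] twist -0.0
```

View pics/s10c.png

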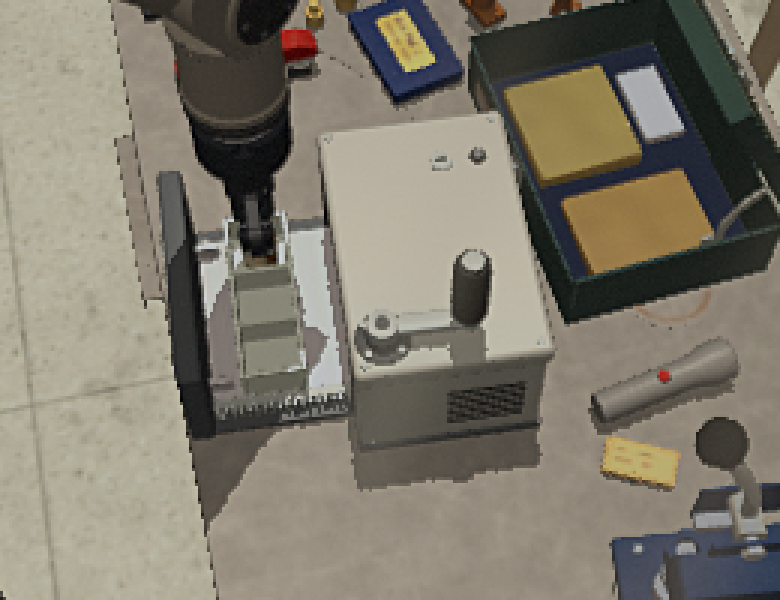

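Request:
{"api": "move_arm", "payload": {"gripper": [0.1,0.1,0.5,0.5,0.5], "xyz": [[0,0,0.15],[0,0,0.15],[0,0,0.1],[0,0,0],[0,0,0]], "twist": [0,0,0,0,0]}}

```text
t: 18.17
eef_pos: [0.4479, 0.1803, 0.1393]
tool_rot: [-0.0, 0.999, -0.044, 0.0]
contact_force: [-0.3, -0.3, 0.2]
gripper_width: 0.5
```

Request:
{"api": "move_arm", "payload": {"gripper": [0.5,0.5,0.5,0.5,0.5], "xyz": [[0,0,-0.8],[0,0,-2.5],[0,0,-5.5],[0,0,-9],[0,0.5,-12]], "twist": [0,0,0,0,0]}}

```text
t: 18.58
eef_pos: [0.4471, 0.1762, 0.2614]
tool_rot: [-0.001, 0.999, -0.043, 0.0]
contact_force: [1.0, -0.0, -0.2]
gripper_width: 0.498
```

```bash
python3 -c "
from h import *
tgt(.4885,-.3845,.25,-.087)
c=save('wrist','w10')
"
```

```text
t 18.58 pos [0.4471 0.1762 0.2614] yaw -0.0857 tilt [ 0.001 -0.001 -1.   ] F [ 1.  -0.  -0.2] w 0.498
 shift cm [ 8.92 55.51  1.08] twist 0.001
```

View pics/w10.png

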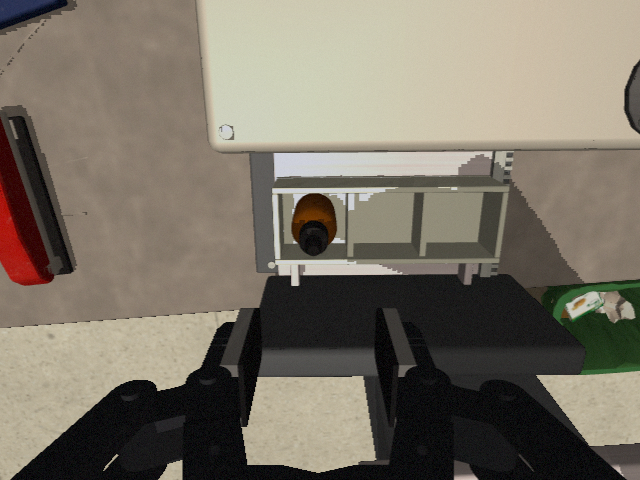

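Request:
{"api": "move_arm", "payload": {"gripper": [0.5,0.6,0.7,0.7,0.7], "xyz": [[0.2,2.5,0],[0.55,6.5,0],[0.9,10.6,0],[1.3,14.7,0],[1.7,18.8,0]], "twist": [0,0,0,0,0]}}

```text
t: 19.05
eef_pos: [0.4474, -0.0152, 0.2596]
tool_rot: [-0.0, 0.999, -0.043, 0.001]
contact_force: [0.1, -0.5, -0.3]
gripper_width: 0.699
```

Request:
{"api": "move_arm", "payload": {"gripper": [0.7,0.7,0.7,0.7,0.7], "xyz": [[0.4,4.1,0],[0.8,8.2,0],[1.3,12.3,0],[2.1,16.3,0],[3.2,20.2,0]], "twist": [0,0,0,0,0]}}

```text
t: 19.47
eef_pos: [0.4612, -0.2198, 0.2595]
tool_rot: [0.0, 0.999, -0.044, 0.0]
contact_force: [0.2, 0.4, 0.4]
gripper_width: 0.699
```

```bash
python3 -c "
from h import *
tgt(.489,-.384,.22,-.087)
"
```

```text
t 19.47 pos [ 0.4612 -0.2198  0.2595] yaw -0.0879 tilt [ 0.  0. -1.] F [0.2 0.4 0.4] w 0.699
 shift cm [ 4.21 16.11  3.96] twist -0.001
```

Request:
{"api": "move_arm", "payload": {"gripper": [0.7,0.7,0.7,0.7,0.7], "xyz": [[1,4,0],[2,7.8,1],[3,11.5,2],[4,15,3],[4.2,16.1,4]], "twist": [0,0,0,0,0]}}

```text
t: 19.88
eef_pos: [0.4894, -0.3879, 0.219]
tool_rot: [0.002, 0.999, -0.046, 0.001]
contact_force: [1.1, -1.6, -0.2]
gripper_width: 0.702
```

Request:
{"api": "move_arm", "payload": {"gripper": [0.7,0.7], "xyz": [[0,0,0],[0,0,0]], "twist": [0,0]}}

```text
t: 20.05
eef_pos: [0.4894, -0.3812, 0.2183]
tool_rot: [-0.001, 0.999, -0.044, -0.001]
contact_force: [0.6, 0.5, -0.1]
gripper_width: 0.698
```

```bash
python3 -c "
from h import *
c=save('wrist','w11')
tgt(.489,-.384,.1115,-.087)
for x,y in ((.489,-.384),(.489,-.388),(.493,-.384)):print(x,y,np.round(proj(c,(x,y,.082))),np.round(proj(c,(x,y,0))))
"
```

```text
t 20.1 pos [ 0.49   -0.3801  0.2189] yaw -0.0863 tilt [-0.    -0.001 -1.   ] F [-0.4  1.5 -0.5] w 0.699
 shift cm [-0.07  0.41 10.74] twist 0.001
0.489 -0.384 [324. 263.] [323. 218.]
0.489 -0.388 [332. 262.] [328. 217.]
0.493 -0.384 [324. 256.] [322. 212.]
```

View pics/w11.png

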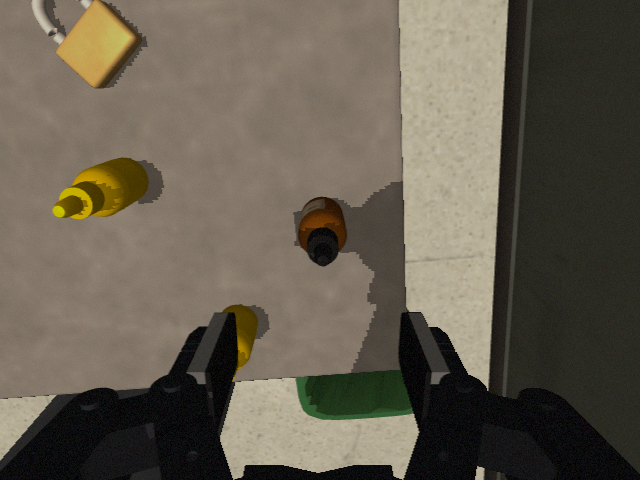

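Request:
{"api": "move_arm", "payload": {"gripper": [0.7,0.7,0.7,0.7,0.7], "xyz": [[0,0.3,3.5],[0,0.3,7],[0,0.3,8.5],[0,0.3,8.5],[0,0.3,8.5]], "twist": [0,0,0,0,0]}}

```text
t: 20.52
eef_pos: [0.4902, -0.3828, 0.1344]
tool_rot: [-0.001, 0.999, -0.042, -0.0]
contact_force: [0.1, -0.7, 1.1]
gripper_width: 0.696
```

```bash
python3 -c "
from h import *
c=save('wrist','w12')
tgt(.490,-.3835,.1115,-.087)
for x,y in ((.490,-.3835),(.490,-.388),(.493,-.3835)):print(x,y,np.round(proj(c,(x,y,.082))),np.round(proj(c,(x,y,0))))
"
```

```text
t 20.57 pos [ 0.4908 -0.3837  0.1355] yaw -0.0855 tilt [ 0.002  0.    -1.   ] F [-0.6  0.4  0.4] w 0.698
 shift cm [-0.09 -0.01  2.4 ] twist 0.001
0.49 -0.3835 [321. 358.] [320. 264.]
0.49 -0.388 [335. 357.] [329. 264.]
0.493 -0.3835 [321. 350.] [320. 259.]
```

View pics/w12.png

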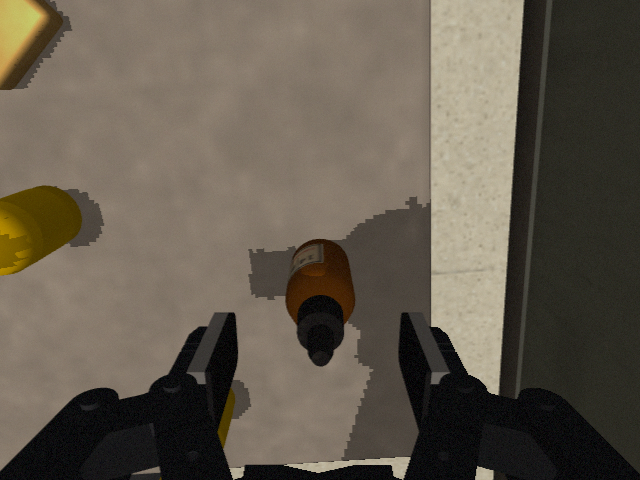

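Centred on the teat at (320,358). Next I descend and grip.

Request:
{"api": "move_arm", "payload": {"gripper": [0.7,0.7,0.7,0.4,0.1], "xyz": [[-0.05,0,1.5],[-0.05,0,2.4],[-0.05,0,2.4],[-0.05,0,2.4],[-0.05,0,2.4]], "twist": [0,0,0,0,0], "squeeze": 25}}

```text
t: 20.98
eef_pos: [0.4897, -0.3848, 0.111]
tool_rot: [0.0, 0.999, -0.044, 0.001]
contact_force: [1.1, 0.9, 0.6]
gripper_width: 0.429
```

Request:
{"api": "move_arm", "payload": {"gripper": [0.1,0.1,0.1,0.1,0.1], "xyz": [[0,0,0],[0,0,0],[0,0,0],[0,0,-0.7],[0,0,-2]], "twist": [0,0,0,0,0]}}

```text
t: 21.4
eef_pos: [0.4882, -0.384, 0.1292]
tool_rot: [-0.001, 0.999, -0.044, -0.001]
contact_force: [-0.9, -0.3, -0.0]
gripper_width: 0.334
```

```bash
python3 -c "
from h import *
c=save('wrist','w13')
tgt(.438,.08,.25,-.087)
"
```

```text
t 21.45 pos [ 0.4897 -0.3852  0.1327] yaw -0.0875 tilt [ 0.002  0.001 -1.   ] F [0.1 0.9 1.8] w 0.336
 shift cm [ -9.2  -45.88 -11.79] twist -0.001
```

View pics/w13.png

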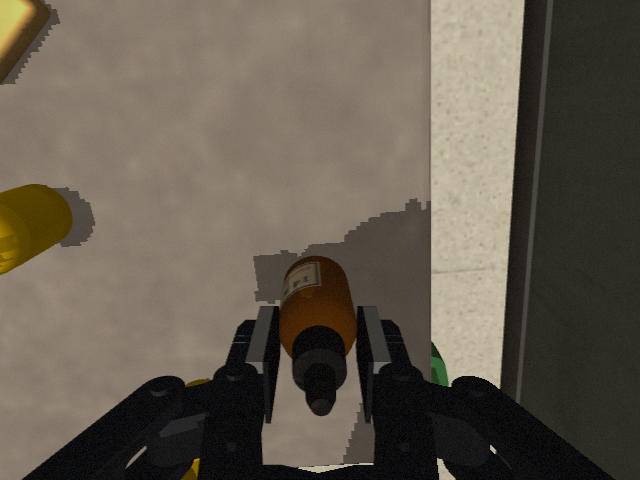

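Request:
{"api": "move_arm", "payload": {"gripper": [0.1,0.1,0.1,0.1,0.1], "xyz": [[0,0,-3],[0,0,-7],[-0.1,-1,-10.5],[-0.5,-4,-11.8],[-1.2,-8,-11.8]], "twist": [0,0,0,0,0]}}

```text
t: 21.87
eef_pos: [0.4857, -0.3074, 0.2533]
tool_rot: [0.003, 0.999, -0.046, 0.005]
contact_force: [2.0, 0.8, -1.0]
gripper_width: 0.338
```

Request:
{"api": "move_arm", "payload": {"gripper": [0.1,0.1,0.1,0.1,0.1], "xyz": [[-0.8,-4,0],[-1.7,-8,0],[-2.5,-12,0],[-3.3,-16,0],[-4.2,-20,0]], "twist": [0,0,0,0,0]}}

```text
t: 22.28
eef_pos: [0.4594, -0.0993, 0.2488]
tool_rot: [0.0, 0.999, -0.044, 0.001]
contact_force: [0.8, 0.3, -1.0]
gripper_width: 0.339
```

Request:
{"api": "move_arm", "payload": {"gripper": [0.1,0.1,0.1,0.1,0.1], "xyz": [[-0.8,-4,0],[-1.6,-8,0],[-2.4,-12,0],[-3.2,-15.6,0],[-3.6,-17.8,0]], "twist": [0,0,0,0,0]}}

```text
t: 22.7
eef_pos: [0.4386, 0.0835, 0.2489]
tool_rot: [-0.001, 0.999, -0.042, 0.001]
contact_force: [0.4, 0.1, -0.3]
gripper_width: 0.337
```

Request:
{"api": "move_arm", "payload": {"gripper": [0.1,0.1,0.1], "xyz": [[0,0,1],[0,0,2],[0,0,2]], "twist": [0,0,0]}}

```text
t: 22.95
eef_pos: [0.4384, 0.0783, 0.2263]
tool_rot: [0.001, 0.999, -0.044, -0.001]
contact_force: [-0.7, 0.0, -0.9]
gripper_width: 0.335
```

```bash
python3 -c "
from h import *
c=save('wrist','w14')
tgt(.438,.08,.185,-.087)
"
```

```text
t 23.0 pos [0.4388 0.0779 0.2269] yaw -0.0891 tilt [-0.002  0.001 -1.   ] F [-0.1 -0.5  0.1] w 0.339
 shift cm [-0.09 -0.21  4.19] twist -0.002
```

View pics/w14.png

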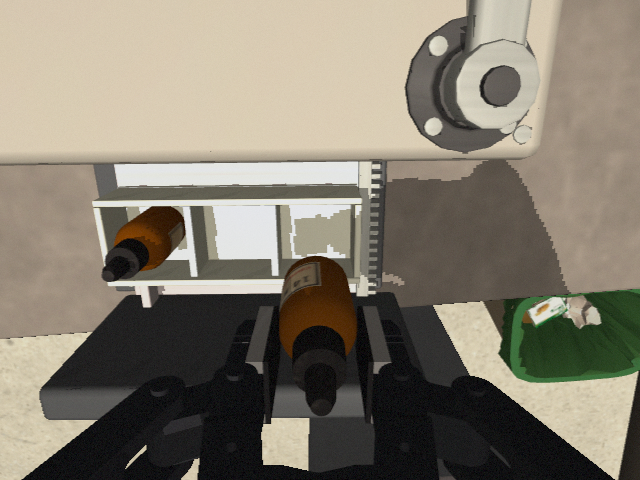

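Request:
{"api": "move_arm", "payload": {"gripper": [0.1,0.1,0.1,0.1,0.1], "xyz": [[0,-0.15,2],[0,-0.15,4],[0,-0.15,5.5],[0,-0.15,6.5],[0,-0.15,6.5]], "twist": [0,0,0,0,0]}}

```text
t: 23.42
eef_pos: [0.4388, 0.0795, 0.1614]
tool_rot: [0.001, 0.999, -0.045, -0.002]
contact_force: [0.0, -0.7, -1.2]
gripper_width: 0.337
```

```bash
python3 -c "
from h import *
c=save('wrist','w15')
tgt(.4385,.08,.137,-.087)
"
```

```text
t 23.47 pos [0.4393 0.08   0.1624] yaw -0.0889 tilt [-0.002  0.001 -1.   ] F [ 0.5 -0.1  0.6] w 0.338
 shift cm [-0.08  0.    2.54] twist -0.002
```

View pics/w15.png

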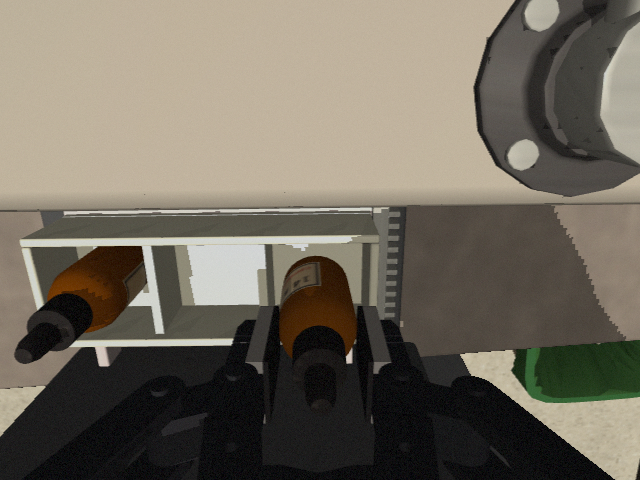

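Request:
{"api": "move_arm", "payload": {"gripper": [0.1,0.1,0.1,0.1,0.1], "xyz": [[0,0,1],[0,0,1.8],[0,0,2.3],[0,0,2.5],[0,0,2.5]], "twist": [0,0,0,0,0]}}

```text
t: 23.88
eef_pos: [0.4393, 0.081, 0.1374]
tool_rot: [0.0, 0.999, -0.044, -0.0]
contact_force: [-0.2, -0.7, -0.5]
gripper_width: 0.336
```

```bash
python3 -c "
from h import *
tgt(.4385,.08,.137,-.087)
"
```

```text
t 23.88 pos [0.4393 0.081  0.1374] yaw -0.0871 tilt [-0.001  0.    -1.   ] F [-0.2 -0.7 -0.5] w 0.336
 shift cm [-0.07  0.11  0.04] twist -0.0
```

Request:
{"api": "move_arm", "payload": {"gripper": [0.1,0.1,0.5,0.5,0.5], "xyz": [[0,0,0.1],[0,0,0.1],[0,0,0.05],[0,0,0],[0,0,0]], "twist": [0,0,0,0,0]}}

```text
t: 24.3
eef_pos: [0.4398, 0.0811, 0.1382]
tool_rot: [-0.0, 0.999, -0.044, 0.0]
contact_force: [0.6, 0.8, 0.4]
gripper_width: 0.498
```

Request:
{"api": "move_arm", "payload": {"gripper": [0.5,0.5,0.5,0.5,0.5], "xyz": [[0,0,-0.8],[0,0,-2.5],[0,0,-6],[0,0,-10],[0,0,-14]], "twist": [0,0,0,0,0]}}

```text
t: 24.72
eef_pos: [0.4387, 0.081, 0.2798]
tool_rot: [-0.0, 0.999, -0.043, -0.001]
contact_force: [1.4, 0.0, 0.5]
gripper_width: 0.502
```

```bash
python3 -c "
from h import *
c=save('wrist','w16')
tgt(.585,.0154,.355,-.087)
"
```

```text
t 24.77 pos [0.4424 0.0821 0.2875] yaw -0.0871 tilt [ 0.011 -0.004 -1.   ] F [2.8 0.1 5.1] w 0.498
 shift cm [14.86  5.38 -6.61] twist -0.0
```

View pics/w16.png

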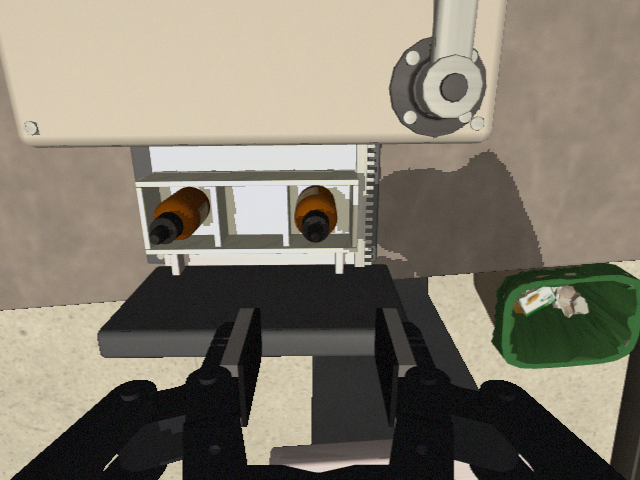

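Request:
{"api": "move_arm", "payload": {"gripper": [0.8,0.8,0.8,0.8,0.8], "xyz": [[0,0,-3.5],[0.5,0.2,-7.3],[4,1.5,-7.5],[7.6,2.8,-7.5],[11.3,4,-7.5]], "twist": [0,0,0,0,0]}}

```text
t: 25.18
eef_pos: [0.5497, 0.0306, 0.3552]
tool_rot: [-0.0, 0.999, -0.043, 0.002]
contact_force: [-0.9, 0.3, 0.4]
gripper_width: 0.8
```

Request:
{"api": "move_arm", "payload": {"gripper": [0.8,0.8,0.8,0.8,0.8], "xyz": [[2,0.8,0],[3.6,1.4,0],[3.6,1.4,0],[3.6,1.4,0],[3.6,1.4,0]], "twist": [0,0,0,0,0]}}

```text
t: 25.6
eef_pos: [0.5824, 0.0149, 0.3531]
tool_rot: [-0.0, 0.999, -0.043, -0.0]
contact_force: [0.4, 0.5, -0.4]
gripper_width: 0.802
```

```bash
python3 -c "
from h import *
c=save('wrist','w17')
tgt(.585,.0154,.2605,-.087)
print(proj(c,(.585,.0154,.241)))
for r in spot_point('grip_mid','wrist'): print(np.round(r['centre'],4),r['p'])
"
```

```text
t 25.65 pos [0.5823 0.0151 0.3532] yaw -0.086 tilt [-0. -0. -1.] F [ 0.1 -0.3 -0. ] w 0.806
 shift cm [ 0.27 -0.05  9.27] twist 0.001
[np.float64(317.15487032980485), np.float64(277.4097773776426)]
[0.5858 0.0158 0.2015] 0.69
```

View pics/w17.png

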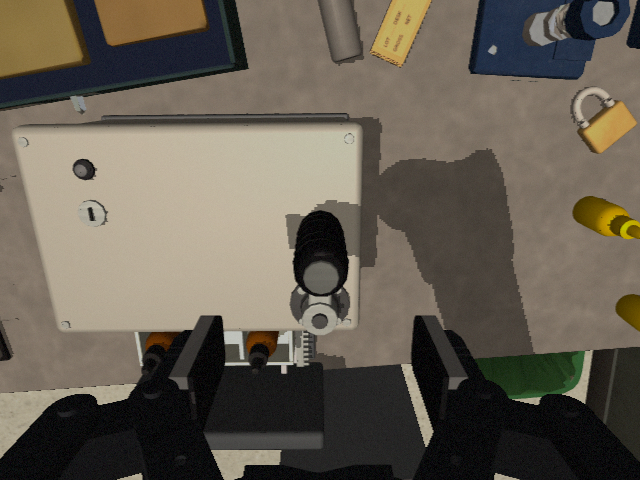

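Request:
{"api": "move_arm", "payload": {"gripper": [0.8,0.8,0.8,0.6,0.5], "xyz": [[0.2,0,3.5],[0.2,0,7],[0.2,0,9.1],[0.2,0,9.1],[0.2,0,9.1]], "twist": [0,0,0,0,0]}}

```text
t: 26.12
eef_pos: [0.5844, 0.0146, 0.2618]
tool_rot: [0.0, 0.999, -0.043, -0.001]
contact_force: [-0.1, -0.5, 0.1]
gripper_width: 0.531
```

Request:
{"api": "move_arm", "payload": {"gripper": [0,0,0,0,0], "xyz": [[0,0,0],[0,0,0],[0,0,0],[0,0,0],[0,0,0]], "twist": [0,0,0,0,0], "squeeze": 40}}

```text
t: 26.53
eef_pos: [0.5862, 0.0141, 0.2642]
tool_rot: [-0.0, 0.999, -0.044, 0.002]
contact_force: [-1.8, -0.5, 6.8]
gripper_width: 0.315
```

```bash
python3 -c "
from h import *
tgt(.5201,.0193,.2605,-.087)
"
cat > plan.py <<'E'
import math,sys
# tool-frame circle, clockwise from above = increasing psi in tool frame (y flipped)
px,py,step=map(float,sys.argv[1:4])  # current pos rel centre, cm
r=6.5; a=math.atan2(py,px); cx,cy=px,py
for c in range(int(sys.argv[4])):
  row=[]
  for k in range(1,6):
    b=a+step*(5*c+k); row.append([round(r*math.cos(b)-cx,2),round(r*math.sin(b)-cy,2)])
  cx+=row[-1][0];cy+=row[-1][1];print(row,'psi',round(b,3),'turned',round(b-a,2))
E
python3 plan.py 6.5 -0.2 0.2 7
```

```text
t 26.53 pos [0.5862 0.0141 0.2642] yaw -0.0874 tilt [ 0.003 -0.001 -1.   ] F [-1.8 -0.5  6.8] w 0.315
 shift cm [-6.63  0.06  0.35] twist -0.0
[[-0.09, 1.29], [-0.44, 2.55], [-1.02, 3.7], [-1.83, 4.72], [-2.82, 5.56]] psi 0.969 turned 1.0
[[-1.14, 0.62], [-2.38, 1.01], [-3.67, 1.14], [-4.96, 1.01], [-6.2, 0.63]] psi 1.969 turned 2.0
[[-1.14, -0.62], [-2.14, -1.45], [-2.94, -2.47], [-3.53, -3.63], [-3.88, -4.88]] psi 2.969 turned 3.0
[[-0.1, -1.29], [0.07, -2.58], [0.49, -3.81], [1.14, -4.93], [2.0, -5.9]] psi 3.969 turned 4.0
[[1.04, -0.77], [2.21, -1.33], [3.47, -1.64], [4.77, -1.7], [6.05, -1.5]] psi 4.969 turned 5.0
[[1.22, 0.46], [2.32, 1.14], [3.26, 2.03], [4.01, 3.09], [4.53, 4.28]] psi 5.969 turned 6.0
[[0.28, 1.27], [0.3, 2.57], [0.06, 3.84], [-0.43, 5.05], [-1.15, 6.13]] psi 6.969 turned 7.0
```

```bash
python3 plan.py 4.04 5.09 0.2 6
```

```text
[[-1.09, 0.7], [-2.3, 1.17], [-3.58, 1.39], [-4.88, 1.36], [-6.14, 1.06]] psi 1.9 turned 1.0
[[-1.18, -0.54], [-2.23, -1.3], [-3.11, -2.26], [-3.78, -3.37], [-4.21, -4.59]] psi 2.9 turned 2.0
[[-0.18, -1.29], [-0.11, -2.58], [0.22, -3.84], [0.8, -5.0], [1.59, -6.03]] psi 3.9 turned 3.0
[[0.98, -0.85], [2.11, -1.48], [3.35, -1.88], [4.64, -2.03], [5.93, -1.92]] psi 4.9 turned 4.0
[[1.25, 0.37], [2.39, 0.98], [3.4, 1.8], [4.22, 2.81], [4.82, 3.96]] psi 5.9 turned 5.0
[[0.36, 1.25], [0.47, 2.54], [0.32, 3.83], [-0.09, 5.06], [-0.73, 6.19]] psi 6.9 turned 6.0
```

Request:
{"api": "move_arm", "payload": {"gripper": [0,0,0,0,0], "xyz": [[-0.1,0.6,-0.1],[-0.35,1.9,-0.1],[-0.85,3.1,-0.1],[-1.6,4.2,-0.1],[-2.5,5.1,-0.1]], "twist": [0,0,0,0,0]}}

```text
t: 26.95
eef_pos: [0.5568, -0.0354, 0.2642]
tool_rot: [-0.0, 0.999, -0.044, 0.002]
contact_force: [2.2, 2.7, 4.9]
gripper_width: 0.312
```

```bash
python3 -c "
from h import *
tgt(.5201,.0193,.2605,-.087)
"
```

```text
t 26.95 pos [ 0.5568 -0.0354  0.2642] yaw -0.0878 tilt [ 0.004 -0.001 -1.   ] F [2.2 2.7 4.9] w 0.312
 shift cm [-4.14 -5.12  0.36] twist -0.001
```

Request:
{"api": "move_arm", "payload": {"gripper": [0,0,0,0,0], "xyz": [[-1.1,0.7,0],[-2.3,1.15,0],[-3.6,1.4,0],[-4.9,1.35,0],[-6.15,1.05,0]], "twist": [0,0,0,0,0]}}

```text
t: 27.37
eef_pos: [0.4938, -0.0399, 0.2642]
tool_rot: [-0.0, 0.999, -0.044, 0.002]
contact_force: [5.2, 3.7, 2.9]
gripper_width: 0.31
```

```bash
python3 -c "
from h import *
tgt(.5201,.0193,.2605,-.087)
c=save('scene','s20')
"
python3 -c "
import cv2
a=cv2.imread('pics/s20.png')[130:330,180:440]; cv2.imwrite('pics/s20c.png',cv2.resize(a,None,fx=3,fy=3,interpolation=3))"
```

```text
t 27.37 pos [ 0.4938 -0.0399  0.2642] yaw -0.0882 tilt [ 0.004 -0.001 -1.   ] F [5.2 3.7 2.9] w 0.31
 shift cm [ 2.1  -6.13  0.39] twist -0.001
```

View pics/s20c.png

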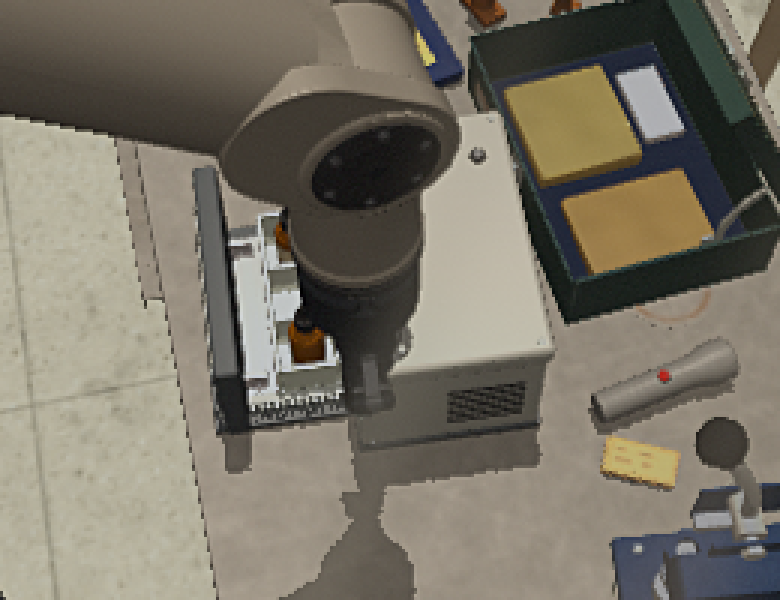

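Bottles are upright and the carriage is moving in, so I keep winding.

Request:
{"api": "move_arm", "payload": {"gripper": [0,0,0,0,0], "xyz": [[-1.1,-0.55,0],[-2.15,-1.3,0],[-3.0,-2.25,0],[-3.7,-3.35,0],[-4.1,-4.6,0]], "twist": [0,0,0,0,0]}}

```text
t: 27.83
eef_pos: [0.4569, 0.0093, 0.2642]
tool_rot: [0.0, 0.999, -0.044, 0.002]
contact_force: [4.6, -2.2, 5.7]
gripper_width: 0.316
```

```bash
python3 -c "
from h import *
tgt(.5201,.0193,.2605,-.087)
"
```

```text
t 27.83 pos [0.4569 0.0093 0.2642] yaw -0.0884 tilt [ 0.003  0.001 -1.   ] F [ 4.6 -2.2  5.7] w 0.316
 shift cm [ 6.21 -1.55  0.39] twist -0.001
```

Request:
{"api": "move_arm", "payload": {"gripper": [0,0,0,0,0], "xyz": [[-0.1,-1.3,0],[0,-2.6,0],[0.35,-3.85,0],[0.9,-5.0,0],[1.7,-6.0,0]], "twist": [0,0,0,0,0]}}

```text
t: 28.25
eef_pos: [0.4784, 0.0681, 0.2641]
tool_rot: [0.001, 0.999, -0.044, 0.0]
contact_force: [-0.8, -4.1, 12.5]
gripper_width: 0.311
```

Request:
{"api": "move_arm", "payload": {"gripper": [0,0,0,0,0], "xyz": [[0.95,-0.85,0],[2.1,-1.5,0],[3.3,-1.9,0],[4.6,-2.05,0],[5.9,-1.9,0]], "twist": [0,0,0,0,0]}}

```text
t: 28.67
eef_pos: [0.5391, 0.0819, 0.2641]
tool_rot: [0.0, 0.999, -0.043, -0.0]
contact_force: [-2.9, -2.5, 11.7]
gripper_width: 0.311
```

```bash
python3 -c "
from h import *
tgt(.5201,.0193,.2605,-.087)
c=save('scene','s21')
"
python3 -c "
import cv2
a=cv2.imread('pics/s21.png')[130:330,180:440]; cv2.imwrite('pics/s21c.png',cv2.resize(a,None,fx=3,fy=3,interpolation=3))"
```

```text
t 28.67 pos [0.5391 0.0819 0.2641] yaw -0.0866 tilt [-0.001  0.001 -1.   ] F [-2.9 -2.5 11.7] w 0.311
 shift cm [-1.35  6.4   0.37] twist 0.0
```

View pics/s21c.png

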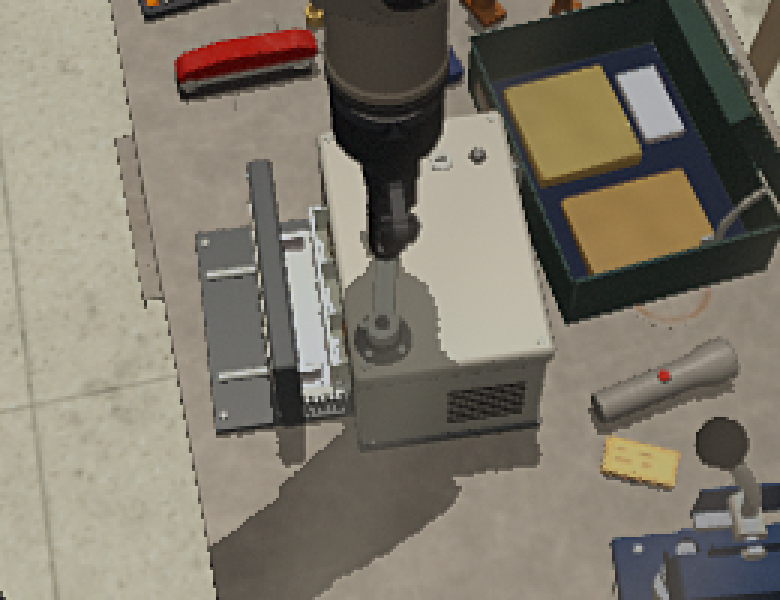

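Request:
{"api": "move_arm", "payload": {"gripper": [0,0,0,0,0], "xyz": [[1.25,0.35,-0.1],[2.4,0.95,-0.1],[3.4,1.8,-0.1],[4.2,2.8,-0.1],[4.8,3.95,-0.1]], "twist": [0,0,0,0,0]}}

```text
t: 29.13
eef_pos: [0.5836, 0.0389, 0.2642]
tool_rot: [-0.001, 0.999, -0.043, -0.001]
contact_force: [-3.0, 2.3, 7.5]
gripper_width: 0.312
```

```bash
python3 -c "
from h import *
tgt(.5201,.0193,.2605,-.087)
"
```

```text
t 29.13 pos [0.5836 0.0389 0.2642] yaw -0.0859 tilt [-0.001 -0.001 -1.   ] F [-3.   2.3  7.5] w 0.312
 shift cm [-6.15  2.5   0.38] twist 0.001
```

Request:
{"api": "move_arm", "payload": {"gripper": [0,0,0,0,0], "xyz": [[0.35,1.25,0],[0.45,2.55,0],[0.3,3.8,0],[-0.1,5.0,0],[-0.7,6.1,0]], "twist": [0,0,0,0,0]}}

```text
t: 29.55
eef_pos: [0.5714, -0.0227, 0.2642]
tool_rot: [-0.0, 0.999, -0.044, 0.0]
contact_force: [0.1, 4.8, 5.9]
gripper_width: 0.311
```

```bash
python3 -c "
from h import *
d=tgt(.5201,.0193,.2605,-.087)
"; python3 plan.py 5.3 3.76 0.07 2
```

```text
t 29.55 pos [ 0.5714 -0.0227  0.2642] yaw -0.0874 tilt [ 0.001 -0.001 -1.   ] F [0.1 4.8 5.9] w 0.311
 shift cm [-5.47 -3.73  0.37] twist -0.0
[[-0.27, 0.36], [-0.58, 0.7], [-0.9, 1.02], [-1.24, 1.32], [-1.61, 1.59]] psi 0.967 turned 0.35
[[-0.38, 0.25], [-0.78, 0.46], [-1.2, 0.65], [-1.62, 0.81], [-2.06, 0.94]] psi 1.317 turned 0.7
```

Request:
{"api": "move_arm", "payload": {"gripper": [0,0,0,0,0], "xyz": [[-0.3,0.4,0],[-0.6,0.75,0],[-0.95,1.05,0],[-1.25,1.35,0],[-1.25,1.35,0]], "twist": [0,0,0,0,0]}}

```text
t: 29.97
eef_pos: [0.5571, -0.0351, 0.2642]
tool_rot: [0.0, 0.999, -0.044, -0.0]
contact_force: [-0.9, -0.5, 6.6]
gripper_width: 0.311
```

```bash
python3 -c "
from h import *
d=tgt(.5201,.0193,.2605,-.087); print(np.arctan2(-d[1],-d[0])+2*np.pi)
"
```

```text
t 29.97 pos [ 0.5571 -0.0351  0.2642] yaw -0.0879 tilt [-0.     0.001 -1.   ] F [-0.9 -0.5  6.6] w 0.311
 shift cm [-4.17 -5.1   0.37] twist -0.001
7.168622336894611
```

Request:
{"api": "move_arm", "payload": {"gripper": [0,0,0,0,0], "xyz": [[-0.3,0.2,0],[-0.6,0.4,0],[-0.9,0.6,0],[-1.2,0.75,0],[-1.2,0.75,0]], "twist": [0,0,0,0,0]}}

```text
t: 30.38
eef_pos: [0.5453, -0.0413, 0.2642]
tool_rot: [0.0, 0.999, -0.044, 0.001]
contact_force: [2.9, 0.2, 6.7]
gripper_width: 0.314
```

```bash
python3 -c "
from h import *
d=tgt(.5201,.0193,.2605,-.087); print(np.arctan2(-d[1],-d[0])+2*np.pi)
"
```

```text
t 30.38 pos [ 0.5453 -0.0413  0.2642] yaw -0.0876 tilt [ 0.001  0.    -1.   ] F [2.9 0.2 6.7] w 0.314
 shift cm [-3.04 -5.81  0.37] twist -0.001
7.371999303831512
```

Request:
{"api": "move_arm", "payload": {"gripper": [0,0,0,0], "xyz": [[-0.3,0.15,0],[-0.6,0.25,0],[-0.8,0.35,0],[-0.8,0.35,0]], "twist": [0,0,0,0]}}

```text
t: 30.72
eef_pos: [0.5435, -0.0416, 0.2645]
tool_rot: [-0.002, 0.999, -0.042, 0.008]
contact_force: [30.6, 4.4, -17.6]
gripper_width: 0.313
```

```bash
python3 -c "
from h import *
d=tgt(.5201,.0193,.2605,-.087); print(np.arctan2(-d[1],-d[0])+2*np.pi)
save('scene','s22'); save('top','t22')
"
python3 -c "
import cv2
a=cv2.imread('pics/s22.png')[130:330,180:440]; cv2.imwrite('pics/s22c.png',cv2.resize(a,None,fx=3,fy=3,interpolation=3))"
```

```text
t 30.72 pos [ 0.5435 -0.0416  0.2645] yaw -0.085 tilt [ 0.017 -0.004 -1.   ] F [ 30.6   4.4 -17.6] w 0.313
 shift cm [-2.86 -5.87  0.38] twist 0.002
7.400470316780124
```

View pics/s22c.png

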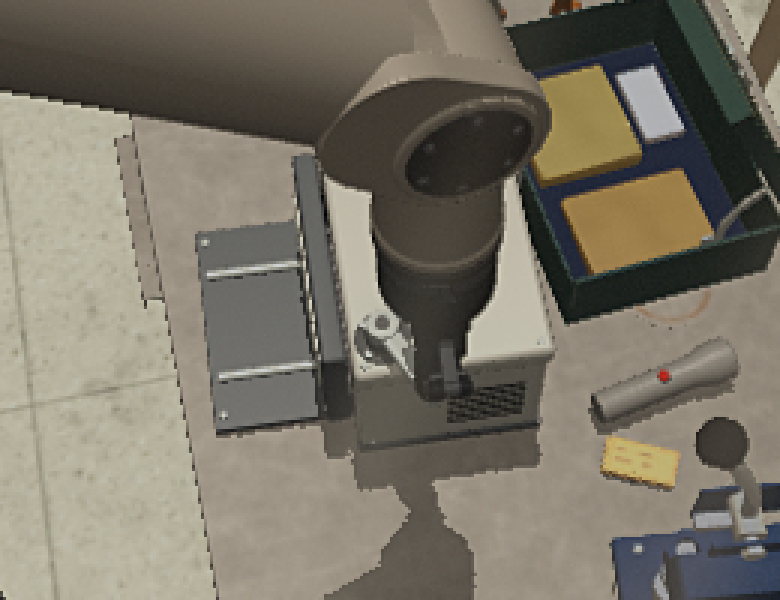

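Request:
{"api": "move_arm", "payload": {"gripper": [0,0,0.7,0.7,0.7], "xyz": [[0.5,-0.2,0],[0.5,-0.2,0],[0.55,-0.2,0],[0.55,-0.2,0],[0.55,-0.2,0]], "twist": [0,0,0,0,0]}}

```text
t: 31.23
eef_pos: [0.5411, -0.0423, 0.2627]
tool_rot: [0.0, 0.999, -0.044, -0.002]
contact_force: [-0.2, 0.0, -0.2]
gripper_width: 0.697
```

Request:
{"api": "move_arm", "payload": {"gripper": [0.7,0.7,0.7,0.7,0.7], "xyz": [[0,0,-1.5],[0,0,-4.5],[0,0,-8],[0,1,-11],[0,4,-13]], "twist": [0,0,0,0,0]}}

```text
t: 31.65
eef_pos: [0.5394, -0.0776, 0.3965]
tool_rot: [-0.001, 0.999, -0.04, 0.001]
contact_force: [0.9, -0.2, 0.0]
gripper_width: 0.698
```

Request:
{"api": "move_arm", "payload": {"gripper": [0.7,0.7,0.7,0.7,0.7], "xyz": [[0,4,0],[0,8,0],[0,12,0],[0,16,0],[0,20,0]], "twist": [0,0,0,0,0]}}

```text
t: 32.07
eef_pos: [0.5202, -0.2827, 0.3932]
tool_rot: [-0.0, 0.999, -0.044, -0.001]
contact_force: [1.1, 0.9, 0.6]
gripper_width: 0.701
```

```bash
python3 -c "
from h import *
tgt(.5201,.0193,.2605,-.087)
save('scene','s23'); 
for q in('grip_mid','cell_2','bottle_1'):print(q,[(np.round(r['centre'],3).tolist(),round(r['p'],2)) for r in spot_point(q,'scene')])
save('wrist','w23')
import cv2
a=cv2.imread('pics/s23.png')[130:480,180:560]; cv2.imwrite('pics/s23c.png',cv2.resize(a,None,fx=1.7,fy=1.7,interpolation=3))"
```

```text
t 32.07 pos [ 0.5202 -0.2827  0.3932] yaw -0.0874 tilt [-0.002 -0.001 -1.   ] F [1.1 0.9 0.6] w 0.701
 shift cm [ -2.61 -30.08  13.3 ] twist -0.0
grip_mid []
cell_2 []
bottle_1 [([0.528, -0.251, -0.001], 0.63), ([0.41, -0.314, 0.002], 0.51)]
```

View pics/s23c.png

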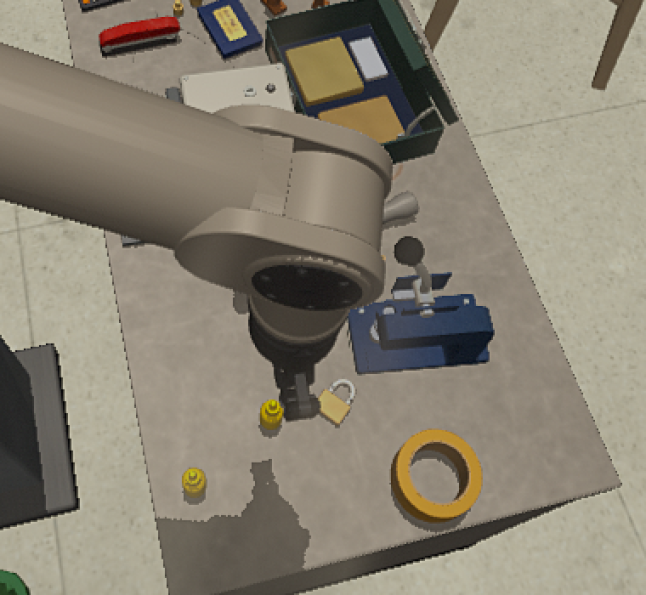

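View pics/w23.png

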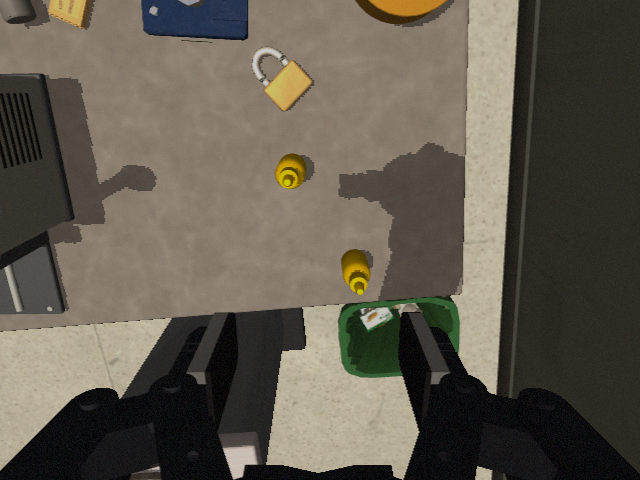

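```bash
python3 -c "
from h import *
c=save('top','t24')
for n in ('top',):
  for q in('grip_mid','crank_axis','cell_2'):print(q,[(np.round(r['centre'],3).tolist(),round(r['p'],2)) for r in spot_point(q,n)])
import cv2
# plug front top edge expected at home: cabinet (.579,.118) yaw -.087 ; plug rear face cell-53 => x_c -78 home
y=-.087
for xc in(-.078,-.098):
  for yc in(.09,-.09): print(xc,yc,np.round((np.array(proj(c,(.579+xc*np.cos(y)-yc*np.sin(y),.118+xc*np.sin(y)+yc*np.cos(y),.122)))-[220,170])*3.5))
a=cv2.imread('pics/t24.png')[170:330,220:420]; cv2.imwrite('pics/t24c.png',cv2.resize(a,None,fx=3.5,fy=3.5,interpolation=3))"
```

```text
grip_mid [([0.543, -0.04, 0.2], 0.66)]
crank_axis [([0.521, 0.019, 0.199], 0.56), ([0.617, -0.247, -0.001], 0.41)]
cell_2 []
-0.078 0.09 [106. 295.]
-0.078 -0.09 [342. 313.]
-0.098 0.09 [103. 321.]
-0.098 -0.09 [340. 340.]
```

View pics/t24c.png

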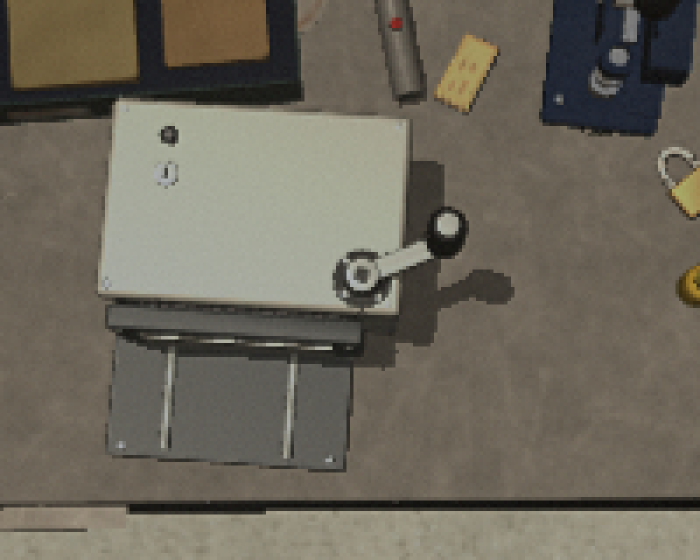

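```bash
python3 -c "
from h import *
print(hand_in())"
```

```text
the job is handed in; nothing more can be done
None
```

The job is done and handed in at about 32 s of the 72 s allowed; no verdict was reported.

**What I did**
1. I gripped the crank by its sleeve and wound the carriage out to its end stop. The force rose to about 18 N there, and the crate showed fully out.
2. I stood the two amber bottles in the two end cells, leaving the middle cell empty and the yellow look-alikes alone.
3. I took the sleeve again and wound the carriage home. The crank turned about 7.40 rad before a solid stop, where the push reached about 31 N.
4. I let go of the sleeve and moved the arm clear.

**Last checks**
- **Carriage:** the top view shows the shield plug up against the housing. The sleeve was located at (0.543, -0.040), which matches the stop position.
- **Bottles:** both stood upright in their cells after I placed them. The last clear look at them was early in the wind-in; they cannot be seen inside the closed cabinet, so their final state is not confirmed by sight.
- **Other things on the bench:** I only judged these by eye. The yellow bottles, padlock, tape roll, tags and stapler looked undisturbed in the last pictures.
- **Networks:** on the last scene picture they found nothing for the grip or the cells because the arm hid the cabinet, so I relied on the top camera instead.

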